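Pack the vacuum lunch box for the road

ROBOT

A 6-joint arm with a two-finger parallel gripper is mounted at the origin on a cart in front of the work surface, level with it; the furniture and walls round the work are solid. World frame = base frame: x ahead of the robot, y to its left, z up, the work surface at z = 0. Lengths are in mm, angles in rad, forces in N, time in s.
With the tool pointing down it reaches from about 325 to 775 mm from the base axis. Payload 5.5 kg.
Tool frame: the origin (TCP) lies at the very end of the fingers, on their centre line; the grasp point (between the pads) lies 19 mm behind it; z points along the fingers, y is the line along which they close (so a half turn about z gives the same grasp; the last joint's range is limited). The gripper opens to 85 mm and grips with 20 to 120 N. Pads are 22 mm wide; open, the fingers measure 114 mm over their backs; the gripper's body (76 mm by 85 mm) begins 54 mm behind the grasp point. The pads swing forward as they close: fully open they stand 13 mm farther back than shut.
Start: joints at [1.19, 0.091, 1.231, -0, 1.82, -0.057], TCP at [190.907, 568.833, 191.375] pointing down, gripper open.
Joint ranges: [-2.87, 2.87], [-0.86, 2.18], [0.17, 2.46], [-1.51, 4.65], [0.06, 2.69], [-2.65, 2.65]. Speed limits (rad/s): [2.57, 2.57, 3.01, 3.14, 3.14, 3.14].

INTERFACE

Orientations are given as a unit quaternion [w, x, y, z].
In Python, from plant import * gives the robot as it stands.
- The arm moves only by the tool drive_tool, never from a script. Its argument "moves" is a list of rows, each an object of numbers: "tx", "ty", "tz": the shift along the tool's x, y, z in m; "twist": the turn about the tool's z in degrees; "claw": the finger opening in m, from 0 to 0.0854. A call has 1 to 12 rows; each row is the pose to reach, as a shift and turn from the pose commanded when the call began, along the tool's axes at that moment; what a row does not reach only later rows make up. A row lasts 1/8 s, in which the tool goes at most 62.5 mm and 10.7 degrees, less where a joint would pass 70% of its speed; a pose out of reach is approached as far as the arm can. A call with a gripper value outside its range is refused whole. The fingers move at their own pace and stop on an object; the grip force is fixed at half the most. Time passes only in rows, so rows that repeat a pose let the fingers close. It gives the time, the measured TCP pose, the force, the opening and the grip force at its end, in the units of the state.
- get_state(): the state, without advancing time (a new reading comes with each control period).
- snapshot(name): name is "scene" or "top" or "wrist"; returns the picture (384x512x3 uint8, red, green, blue); there is no depth.
- camera_params(name): a dict with "fovy" (degrees; the focal length in pixels is half the picture's height over the tangent of half this angle, whatever the lens; pixels are square), "cx", "cy" (the principal point, pixels), "k1" (the pictures are not rectified: a ray, as slopes to the right and down, at radius r is drawn at 1 + k1 r^2 times it, then the intrinsics apply), "R" (3x3) and "t" (3): a world point X has camera coordinates R X + t; the wrist camera has in their place "T_tool_cam" (4x4, takes a point from camera to tool coordinates, whose origin is the TCP and whose axes are the flange's). Camera axes: x right, y down, z forward; pixel columns grow to the right and rows downward; lengths in mm; the calibration is good to about 2 mm. A picture is of the moment at which its call begins: read the wrist's pose just before it. camera_params takes no time and is no camera call.
- job_done(): hands the job in; it is judged then, once.
The state is a dict: "t": time; "joints": joint angles; "joint_vel": joint speeds; "effort": joint torques, N m; "position": TCP position; "orientation": TCP orientation; "force": force on the tool from outside, world axes, zero at the start; "torque": the same for the moment, N m; "finger_gap": opening from 0.0 (shut) to 1.0 (fully open); "grip_force": force on a finger pad.
Only numpy, scipy, OpenCV 4.12 (cv2) and the standard library are available. Lean on these libraries where they do the work, as an engineer would, in place of code of your own. Each camera call takes 0.05 s, during which the arm holds its last target. There are 200 camera calls.

TASK

Pack the vacuum lunch box: set every snack pot upright down into an empty pocket of its own shape, then put the pump lid squarely on the box so that it sits down on the rim all round, and draw the air out with at least three full strokes of the lid's plunger, each pressed right down to its stop and then let up fully. Do not tip a pot over, and leave the mug and the two shakers where they are.

Things in the scene. Friction and masses are not known exactly. Their poses are not given: they have to be found in the camera images.
- lunch_box: Cream open lunch box, fixed on the worktop: outside 150 mm (its x) by 220 mm (its y), 46 mm high to the rim, walls 4 mm; 5 mm finger ledges outside the short ends at 24 mm height. Inside a dark grey insert, its top 24 mm above the box's underside, with five pockets 20 mm deep: two round, two square, one long. Origin: centre of underside, z up.
- pocket_round_a (a point): Centre of the floor (4 mm above the box's underside) of a round pocket, 66 mm across with a 2.5 mm chamfer; takes either round pot, turned anyhow
- pocket_round_b (a point): Centre of the floor of the other round pocket, same size; takes either round pot
- pocket_square_a (a point): Centre of the floor of a square pocket, 56 by 56 mm with a 2.5 mm chamfer, sides along the box's x and y; takes either square pot, in any of four turns
- pocket_square_b (a point): Centre of the floor of the other square pocket, same size; takes either square pot
- pocket_long (a point): Centre of the floor of the long pocket, 48 mm (box x) by 114 mm (box y) with a 2.5 mm chamfer; takes the long pot either way round
- berry_pot: Off-white round pot, 60 mm across, foot tapered to 53 mm over 10 mm, 40 mm high to the rim, 0.11 kg, holding dark blue berries (fixed in it). Handle: a bar along the pot's x over its centre, 12 mm thick, 46 to 56 mm above the underside; grip it from above, fingers closing along the pot's y (free space beside it above 41 mm). Origin: centre of underside, z up. May be absent (None).
- nut_pot: Off-white round pot, 60 mm across, foot tapered to 53 mm over 10 mm, 40 mm high to the rim, 0.11 kg, holding brown nuts (fixed in it). Handle: a bar along the pot's x over its centre, 12 mm thick, 46 to 56 mm above the underside; grip it from above, fingers closing along the pot's y (free space beside it above 41 mm). Origin: centre of underside, z up. May be absent (None).
- tomato_pot: Blue-grey square pot, 50 by 50 mm, foot tapered to 43 mm over 10 mm, 40 mm high to the rim, 0.11 kg, holding small red tomatoes (fixed in it). Handle: a bar along the pot's x over its centre, 12 mm thick, 46 to 56 mm above the underside; grip it from above, fingers closing along the pot's y (free space beside it above 41 mm). Origin: centre of underside, z up. May be absent (None).
- cracker_pot: Blue-grey square pot, 50 by 50 mm, foot tapered to 43 mm over 10 mm, 40 mm high to the rim, 0.11 kg, holding crackers on edge (fixed in it). Handle: a bar along the pot's x over its centre, 12 mm thick, 46 to 56 mm above the underside; grip it from above, fingers closing along the pot's y (free space beside it above 41 mm). Origin: centre of underside, z up. May be absent (None).
- carrot_pot: Tan long pot, 42 mm (its x) by 108 mm (its y), foot tapered by 7 mm over 10 mm, 40 mm high to the rim, 0.11 kg, holding carrot sticks (fixed in it). Handle: a bar along the pot's x over its centre, 12 mm thick, 46 to 56 mm above the underside; grip it from above, fingers closing along the pot's y (free space beside it above 41 mm). Origin: centre of underside, z up. May be absent (None).
- pump_lid: Sage-green lid with a clear window and a pump, 164 mm (its x) by 234 mm (its y), roof 31 mm above its underside, 0.27 kg, right way up. Its skirt (158 by 228 mm inside, 4 mm play) goes 8 mm down outside the box's rim until a ledge inside rests on the rim: its origin is then 38 mm above the box's. Fits either way round. Origin: centre of underside, z up.
- pump_grip (a point): Centre of the pump housing on the lid, 40 mm above the lid's underside: a green block 56 mm (lid x) by 40 mm (lid y), 18 mm high, from the roof to 49 mm above the underside. Lift the lid by it, gripping across the 40 mm (fingers closing along the lid's y)
- plunger (a joint): Travel of the pump's spring plunger on the lid, in m: 0 when up, 0.012 at its stop; it needs 2 N to start and 8 N at the stop, and springs back up by itself when released
- plunger_top (a point): Centre of the top of the plunger's white head (disc 30 mm across, 6 mm thick); 68 mm above the lid's underside when up, 56 mm at the stop; pressing is straight down
- mug: Black travel mug, 88 mm across, 120 mm high, bystander behind the work. Origin: centre of underside
- salt: Salt shaker, grey cap, 44 mm across, 90 mm high, bystander. Origin: centre of underside
- pepper: Pepper shaker, grey cap, 44 mm across, 90 mm high, bystander. Origin: centre of underside
Things that resemble listed ones, but are neither listed nor needed, are in the scene too. What is shaped like the berry_pot but yellow is not meant.

How it is judged (in metres and radians):
On the way, in this order (a step that is already met when the one before it is completed fails the run):
1. every pot sits in a pocket of its shape ((horizontal distance between berry_pot and pocket_round_a below 0.006 m or horizontal distance between berry_pot and pocket_round_b below 0.006 m) and z of each of berry_pot, nut_pot, tomato_pot, cracker_pot, carrot_pot in the frame of lunch_box below 0.008 m and angle between each of berry_pot, nut_pot, tomato_pot, cracker_pot, carrot_pot's own z axis and vertical below 0.08 rad and (horizontal distance between nut_pot and pocket_round_a below 0.006 m or horizontal distance between nut_pot and pocket_round_b below 0.006 m) and (horizontal distance between tomato_pot and pocket_square_a below 0.006 m or horizontal distance between tomato_pot and pocket_square_b below 0.006 m) and (horizontal distance between cracker_pot and pocket_square_a below 0.006 m or horizontal distance between cracker_pot and pocket_square_b below 0.006 m) and horizontal distance between carrot_pot and pocket_long below 0.006 m), for 0.3 s.
2. the lid sits on the rim all round (horizontal distance between pump_lid and lunch_box below 0.008 m and z of pump_lid in the frame of lunch_box between 0.033 and 0.041 m and angle between pump_lid's own z axis and vertical below 0.04 rad and angle between the x axis of pump_lid and the x axis of lunch_box, either way round below 0.08 rad and value of joint plunger below 0.002 m), for 0.3 s.
3. plunger pressed down to its stop, stroke 1, lid still in place (horizontal distance between pump_lid and lunch_box below 0.008 m and z of pump_lid in the frame of lunch_box between 0.033 and 0.041 m and angle between pump_lid's own z axis and vertical below 0.04 rad and angle between the x axis of pump_lid and the x axis of lunch_box, either way round below 0.08 rad and value of joint plunger above 0.0108 m), for 0.1 s.
4. plunger risen fully after stroke 1 (all of step 2), for 0.1 s.
5. plunger pressed down to its stop, stroke 2, lid still in place (all of step 3), for 0.1 s.
6. plunger risen fully after stroke 2 (all of step 4), for 0.1 s.
7. plunger pressed down to its stop, stroke 3, lid still in place (all of step 5), for 0.1 s.
At the end, for the whole second after the job is handed in: Each pot present: upright, within 6 mm of a pocket of its shape, on its floor (origin < 8 mm up the box). Lid on the rim: centre within 8 mm, origin 33 to 41 mm above the box's, tilt < 0.04 rad, turned < 0.08 rad. Plunger up (< 2 mm) after three strokes over 10.8 mm. All at rest (all of step 1 and all of step 6 and linear speed of pump_lid below 0.02 m/s and linear speed of each of berry_pot, nut_pot, tomato_pot, cracker_pot, carrot_pot below 0.03 m/s); the robot touches nothing.
It fails at once if a pot is tipped over (more than 0.7 rad) (angle between any of berry_pot, nut_pot, tomato_pot, cracker_pot, carrot_pot's own z axis and vertical above 0.7 rad).
It fails at once if a bystander (mug, salt, pepper) is moved more than 3 cm (distance of any of mug, salt, pepper from where it was at the start of the episode above 0.03 m).
Of berry_pot, nut_pot, tomato_pot, cracker_pot, carrot_pot only 4 to 5 are there at a start; the rules pass over those that are not, and their reading is None.
At some moment in a run one of berry_pot, nut_pot, tomato_pot, cracker_pot, carrot_pot may be knocked a few centimetres aside while the robot is not near it.
It also fails if it takes over 208 s, if anything falls off the work surface, if the arm or the gripper's body presses on something with over 40 N, if the wrist force passes 120 N, or if a joint passes its speed limit or range.

## Working session

There is one attempt and no reset: what is moved stays moved. The work goes in short steps, Python scripts to look and compute and a tool call to move; the robot and the scene stay as the last step left them, time stands still between calls to the robot, and variables do not carry over. Pictures are saved under pics/ and viewed, at most 14 in all, crops included, and the job is handed in when it is done.

Besides the shell and the picture viewer there is one more tool, called after "Emit:" as a command line: name --argument value ..., lists and objects as JSON in quotes. drive_tool: Moves the arm, as the interface text tells. Its arguments: {"type":"object","properties":{"moves":{"type":"array","items":{"type":"object","properties":{"tx":{"type":"number"},"ty":{"type":"number"},"tz":{"type":"number"},"twist":{"type":"number"},"claw":{"type":"number"}}}}},"required":["moves"]}

```bash
ls; mkdir -p pics
python3 - <<'E'
from plant import *
import cv2
s=get_state(); print(s)
for n in ["scene","top","wrist"]:
    im=snapshot(n); cv2.imwrite(f"pics/{n}0.png",cv2.cvtColor(im,cv2.COLOR_RGB2BGR)); p=camera_params(n); print(n,p)
E
```

```text
pics
{'t': 0.0, 'joints': array([ 1.19029688e+00,  9.18786907e-02,  1.23186952e+00,  1.42083895e-06,
        1.81981306e+00, -5.67103023e-02]), 'joint_vel': array([ 2.59614563e-04,  9.82114721e-05, -1.29202023e-04,  3.47760148e-04,
        4.80010028e-04, -6.87502581e-07]), 'effort': array([-1.72733737e-03, -4.58745003e+01, -4.18013871e+01, -1.64427743e-04,
        1.18932570e-02,  2.94222809e-05]), 'position': array([190.77001306, 568.48541957, 190.24832135]), 'orientation': array([-2.14136954e-04,  1.61188042e-01,  9.86923222e-01, -9.60732363e-04]), 'force': array([ 0.52187186, -0.89846113, -0.0986612 ]), 'torque': array([-0.01629616,  0.01727125,  0.0065188 ]), 'grip_force': 0.0, 'finger_gap': 1.002109586884597}
scene {'fovy': 46.19528000992709, 'cx': 256.74214308306927, 'cy': 191.08967245061905, 'k1': -0.08497550073225699, 'R': array([[ 0.73890425, -0.67373623, -0.01000006],
       [-0.43913113, -0.47024415, -0.76552876],
       [ 0.51106199,  0.57004379, -0.64332396]]), 't': array([-342.60140656,  395.56676625,  653.32666542])}
top {'fovy': 48.08099580766147, 'cx': 259.8528478122528, 'cy': 193.6555775162949, 'k1': -0.1381171111168417, 'R': array([[ 0.01254635, -0.99983171,  0.01338422],
       [-0.9948424 , -0.01382889, -0.10048558],
       [ 0.10065376, -0.01205446, -0.99484849]]), 't': array([ 104.50457743,  589.00356398, 1046.18943045])}
wrist {'fovy': 66.59205448573884, 'cx': 252.06077516800866, 'cy': 193.61513393422865, 'k1': -0.06607781096558803, 'T_tool_cam': array([[ 1.49444353e-04, -9.64837802e-01, -2.62845951e-01,
         6.61506535e+01],
       [ 9.99999918e-01,  2.43468520e-04, -3.25145926e-04,
         8.40505127e-01],
       [ 3.77707795e-04, -2.62845881e-01,  9.64837759e-01,
        -1.83241853e+02],
       [ 0.00000000e+00,  0.00000000e+00,  0.00000000e+00,
         1.00000000e+00]])}
```

View pics/top0.png

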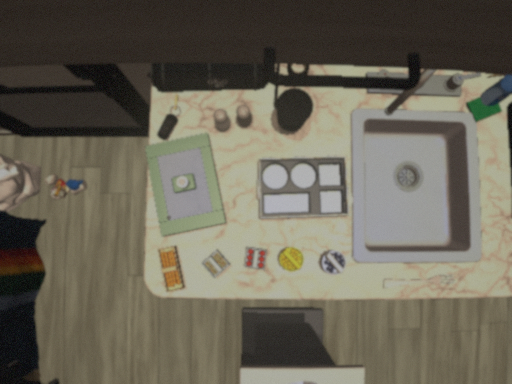

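View pics/scene0.png

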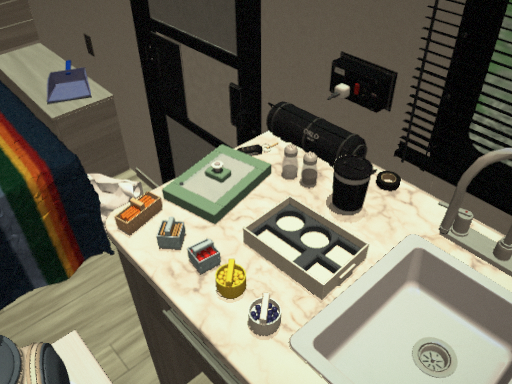

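```bash
cat > h.py <<'E'
from plant import *
import numpy as np, cv2
from scipy.spatial.transform import Rotation as Ro
def cam(n,s=None):
    p=camera_params(n); f=192/np.tan(np.radians(p['fovy']/2))
    K=np.array([[f,0,p['cx']],[0,f,p['cy']],[0,0,1.]]); d=np.array([p['k1'],0,0,0.])
    if n=='wrist':
        s=s or get_state(); q=s['orientation']; A=np.eye(4)
        A[:3,:3]=Ro.from_quat([q[1],q[2],q[3],q[0]]).as_matrix(); A[:3,3]=s['position']
        M=np.linalg.inv(A@p['T_tool_cam'])
        return K,d,M[:3,:3],M[:3,3]
    return K,d,np.array(p['R']),np.array(p['t'])
def world(c,uv,z):
    K,d,R,t=c; uv=np.asarray(uv,float).reshape(-1,1,2)
    r=cv2.undistortPoints(uv,K,d)[:,0]; r=np.c_[r,np.ones(len(r))]@R; o=-R.T@t
    return (o+r*((z-o[2])/r[:,2])[:,None])[:,:2]
def pix(c,X):
    K,d,R,t=c; return cv2.projectPoints(np.asarray(X,float).reshape(-1,1,3),cv2.Rodrigues(R)[0],t,K,d)[0][:,0]
def grab(n,name):
    s=get_state(); im=cv2.cvtColor(snapshot(n),cv2.COLOR_RGB2BGR); cv2.imwrite(f'pics/{name}.png',im); return im,cam(n,s)
def mv(s,x,y):
    "tool-frame shift (m) to bring TCP to world x,y (mm)"
    q=s['orientation']; R=Ro.from_quat([q[1],q[2],q[3],q[0]])
    return R.inv().apply(np.array([x,y,s['position'][2]])-s['position'])/1000
E
python3 - <<'E'
from h import *
im=cv2.imread('pics/top0.png'); c=cam('top')
cr=im[125:300,140:360]; cv2.imwrite('pics/crop1.png',cv2.resize(cr,None,fx=3.4,fy=3.4,interpolation=cv2.INTER_CUBIC))
for n,p,z in [('carrot',(172,268),40),('cracker',(216,263),45),('tom',(255,258),45),('decoy',(290,259),45),('berry',(332,262),45),('lid',(182,183),60),('box',(302,188),46)]:
    print(n,world(c,[p],z).round(0),im[p[1],p[0]])
for p in [(262,180),(275,175),(310,190),(150,160),(262,190),(250,230)]: print(p,im[p[1],p[0]])
E
```

```text
carrot [[401. 325.]] [117 165 175]
cracker [[415. 217.]] [132 142 142]
tom [[429. 122.]] [162 173 172]
decoy [[427.  37.]] [ 59 163 168]
berry [[420. -66.]] [145 150 152]
lid [[608. 303.]] [146 163 172]
box [[601.   9.]] [122 124 125]
(262, 180) [115 120 123]
(275, 175) [180 179 178]
(310, 190) [ 98 106 113]
(150, 160) [105 138 125]
(262, 190) [100 109 115]
(250, 230) [156 181 181]
```

View pics/crop1.png

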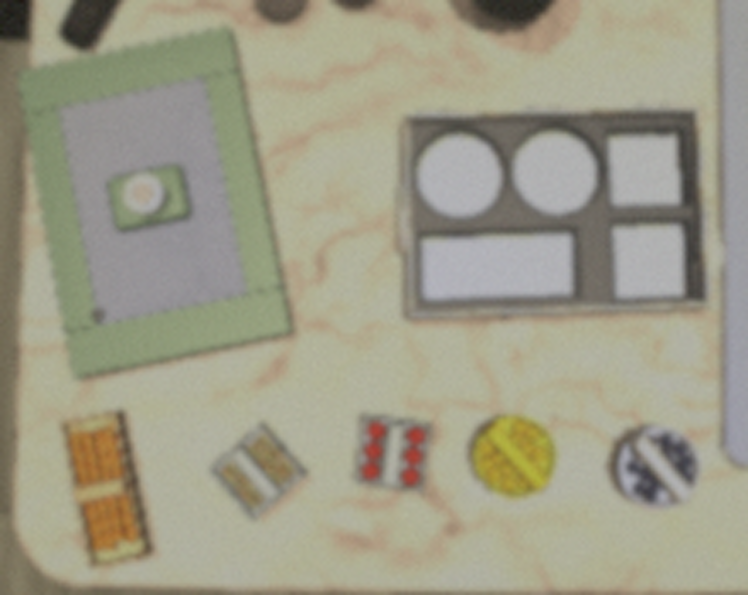

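The top view shows the carrot pot at (172,268), cracker at (216,263), tomato at (255,258) and berry at (332,262); there is no nut pot. The yellow decoy is at (290,259), the lid at (182,183) and the box at (302,188). I'll move above the carrot and cracker pots for a closer look.

Emit:
drive_tool --moves '[{"tx":-0.334,"ty":-0.244,"tz":0,"twist":60},{"tx":-0.334,"ty":-0.244,"tz":0,"twist":60},{"tx":-0.334,"ty":-0.244,"tz":0,"twist":60},{"tx":-0.334,"ty":-0.244,"tz":0,"twist":60},{"tx":-0.334,"ty":-0.244,"tz":0,"twist":60},{"tx":-0.334,"ty":-0.244,"tz":0,"twist":60},{"tx":-0.334,"ty":-0.244,"tz":0,"twist":60},{"tx":-0.334,"ty":-0.244,"tz":0,"twist":60},{"tx":-0.334,"ty":-0.244,"tz":0,"twist":60},{"tx":-0.334,"ty":-0.244,"tz":0,"twist":60},{"tx":-0.334,"ty":-0.244,"tz":0,"twist":60},{"tx":-0.334,"ty":-0.244,"tz":0,"twist":60}]'

```text
$.moves[0]: bad value
```

Run:
```python
from h import *
s=get_state(); print(s['position'],s['orientation'],s['t'])
im,c=grab('wrist','w1')
print(pix(c,[[401,325,50],[415,217,50],[429,122,50],[601,9,46],[608,303,60]]).round())
```

```text
[190.82703218 568.57080556 190.51479214] [-1.55987601e-04  1.61200458e-01  9.86921407e-01 -7.23867082e-04] 0.15
[[137. 366.]
 [ 78. 387.]
 [ 34. 403.]
 [ 40. 472.]
 [179. 464.]]
```

View pics/w1.png

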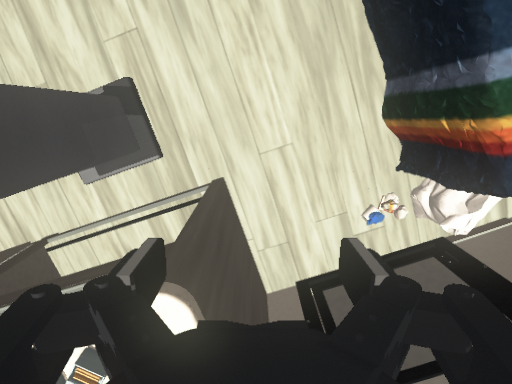

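Emit:
drive_tool --moves '[{"tx":-0.05,"ty":-0.04,"tz":0.0,"twist":9.5,"claw":0.085},{"tx":-0.1,"ty":-0.07,"tz":0.0,"twist":19.5,"claw":0.085}]'

```text
t: 0.45
position: [263.6, 469.5, 190.8]
orientation: [0.0, 0.328, 0.945, -0.0]
force: [1.4, 1.5, 0.3]
finger_gap: 0.994
grip_force: 0.0
```

Emit:
drive_tool --moves '[{"tx":-0.279,"ty":-0.085,"tz":0.0,"twist":40.0,"claw":0.085},{"tx":-0.279,"ty":-0.085,"tz":0.0,"twist":40.0,"claw":0.085},{"tx":-0.279,"ty":-0.085,"tz":0.0,"twist":40.0,"claw":0.085},{"tx":-0.279,"ty":-0.085,"tz":0.0,"twist":40.0,"claw":0.085},{"tx":-0.279,"ty":-0.085,"tz":0.0,"twist":40.0,"claw":0.085},{"tx":-0.279,"ty":-0.085,"tz":0.0,"twist":40.0,"claw":0.085},{"tx":-0.279,"ty":-0.085,"tz":0.0,"twist":40.0,"claw":0.085},{"tx":-0.279,"ty":-0.085,"tz":0.0,"twist":40.0,"claw":0.085}]'

```text
t: 1.45
position: [430.2, 232.7, 191.4]
orientation: [-0.0, 0.629, 0.777, 0.0]
force: [-0.6, 0.1, 0.7]
finger_gap: 1.0
grip_force: 0.0
```

Run:
```python
from h import *
s=get_state(); print(s['position'],s['orientation'],s['t'])
im,c=grab('wrist','w2')
print(pix(c,[[401,325,50],[415,217,50],[429,122,50],[601,9,46],[608,303,60]]).round())
```

```text
[430.15324463 232.74843837 191.36036426] [-1.65981108e-04  6.28972810e-01  7.77427279e-01  3.81992782e-05] 1.45
[[243.  86.]
 [236. 186.]
 [232. 261.]
 [337. 352.]
 [423. 149.]]
```

View pics/w2.png

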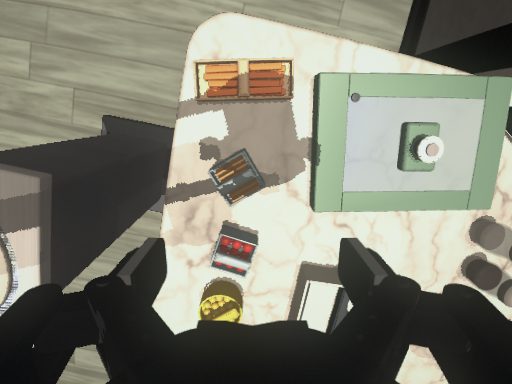

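The wrist view shows the carrot pot's rim corners at about (196,62), (292,60), (293,98) and (197,101). The cracker pot is around (237,177), the tomato around (235,250), and the lid's pump at (424,147).

```bash
cat >> h.py <<'E'
def quad(c,uv,z):
    P=world(c,uv,z); (x,y),wh,_=cv2.minAreaRect(P.astype(np.float32))
    e=[P[(i+1)%4]-P[i] for i in range(4)]
    print('quad ctr',P.mean(0).round(1),'sides',[round(float(np.hypot(*v))) for v in e],'ang',[round(float(np.degrees(np.arctan2(v[1],v[0]))),1) for v in e])
    return P
E
python3 - <<'E'
from h import *
s=get_state(); c=cam('wrist',s)
quad(c,[(196,62),(292,60),(293,98),(197,101)],40)
quad(c,[(235,148),(266,182),(233,207),(208,177)],40)
quad(c,[(229,222),(258,230),(249,276),(212,268)],40)
print(world(c,[(243,80)],56))
print('lid',world(c,[(314,75),(493,209),(312,212)],31), 'plunger',world(c,[(429,149)],68))
P=world(c,[(243,80)],56)[0]; print(mv(s,*P))
E
```

```text
quad ctr [401.1 331.9] sides [103, 39, 106, 41] ang [13.1, -74.7, -166.3, 101.3]
quad ctr [413.1 222.7] sides [54, 50, 47, 47] ang [-35.9, -129.8, 140.0, 58.5]
quad ctr [432.4 134. ] sides [37, 65, 49, 67] ang [-4.4, -87.9, 178.5, 81.8]
[[400.37502363 330.27016539]]
lid [[475.05856994 354.82206967]
 [747.36777931 252.13661   ]
 [514.15411367 199.24888072]] plunger [[609.26998539 304.80794691]]
[ 1.01558436e-01 -8.73354726e-03  2.36753366e-05]
```

Emit:
drive_tool --moves '[{"tx":0.05,"ty":-0.005,"tz":0.0,"twist":-1.5,"claw":0.05},{"tx":0.1,"ty":-0.009,"tz":0.0,"twist":-1.5,"claw":0.05},{"tx":0.1,"ty":-0.009,"tz":0.04,"twist":-1.5,"claw":0.05},{"tx":0.1,"ty":-0.009,"tz":0.08,"twist":-1.5,"claw":0.05},{"tx":0.1,"ty":-0.009,"tz":0.12,"twist":-1.5,"claw":0.05},{"tx":0.1,"ty":-0.009,"tz":0.147,"twist":-1.5,"claw":0.05},{"tx":0.1,"ty":-0.009,"tz":0.147,"twist":-1.5,"claw":0.05},{"tx":0.1,"ty":-0.009,"tz":0.147,"twist":-1.5,"claw":0.005},{"tx":0.1,"ty":-0.009,"tz":0.147,"twist":-1.5,"claw":0.005},{"tx":0.1,"ty":-0.009,"tz":0.147,"twist":-1.5,"claw":0.005},{"tx":0.1,"ty":-0.009,"tz":0.147,"twist":-1.5,"claw":0.005},{"tx":0.1,"ty":-0.009,"tz":0.147,"twist":-1.5,"claw":0.005}]'

```text
t: 3.0
position: [401.4, 327.7, 44.6]
orientation: [0.0, 0.62, 0.785, 0.0]
force: [-0.2, 0.1, -0.7]
finger_gap: 0.058
grip_force: 0.0
```

Run:
```python
from h import *
s=get_state(); print(s['finger_gap'],s['grip_force'],s['position'])
im,c=grab('wrist','w3'); im2,_=grab('scene','s3')
cv2.imwrite('pics/v3.png',np.hstack([cv2.resize(im[150:384,90:430],(450,310)),cv2.resize(im2[150:270,80:200],(310,310))]))
```

```text
0.05773957342717344 0.0 [401.35302364 327.72512143  44.57365093]
```

View pics/v3.png

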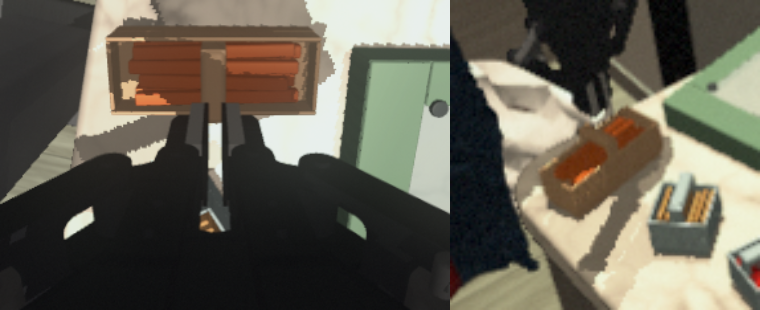

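The wrist crop shows the fingers closed short of the carrot pot. The handle now lies ahead, at crop (213,45) to (212,118), so the pot was probably knocked aside. I'll recompute its position.

Run:
```python
from h import *
s=get_state(); c=cam('wrist',s); k=340/450
f=lambda u,v:(90+u*k,150+v*k)
quad(c,[f(106,38),f(322,36),f(318,113),f(112,113)],40)
print(world(c,[f(213,45),f(212,118)],52), world(c,[f(213,80)],56))
print('tcp pix',pix(c,[s['position']]), (pix(c,[s['position']])-[90,150])/k)
im,ct=grab('top','t3')
cv2.imwrite('pics/t3c.png',cv2.resize(im[200:300,140:360],None,fx=3.4,fy=3.4,interpolation=cv2.INTER_CUBIC))
```

```text
quad ctr [400.5 333.8] sides [108, 41, 108, 40] ang [14.0, -75.2, -166.5, 103.6]
[[395.35326454 352.22507959]
 [403.41968805 316.21176178]] [[399.03853803 336.81214562]]
tcp pix [[251.06156962 218.29217093]] [[213.1697245   90.38669682]]
```

View pics/t3c.png

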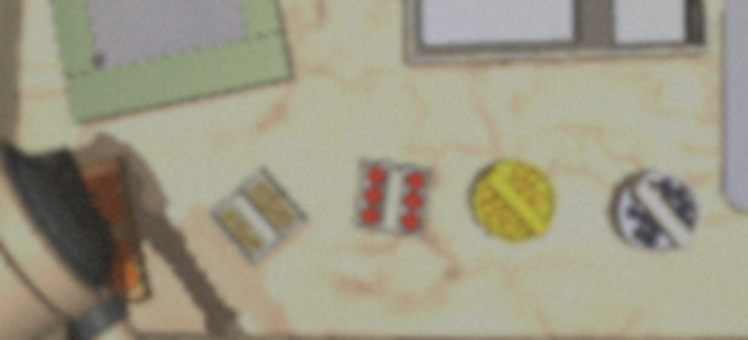

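Run:
```python
from h import *
s=get_state(); c=cam('wrist',s); k=340/450
q=s['orientation']; R=Ro.from_quat([q[1],q[2],q[3],q[0]])
for x in (11,-11):
  for h in (0,12,19,30,40): 
    print(x,h,((pix(c,[s['position']+R.apply([x,8,-h])])-[90,150])/k).round())
im=cv2.imread('pics/w3.png'); cv2.imwrite('pics/w3c.png',cv2.resize(im[160:300,170:330],(640,560),interpolation=cv2.INTER_CUBIC))
print(pix(c,[[400,333,56]]),pix(c,[[400,333,46]]))
```

```text
11 0 [[229.  69.]]
11 12 [[230.  77.]]
11 19 [[231.  82.]]
11 30 [[232.  90.]]
11 40 [[233.  99.]]
-11 0 [[229. 111.]]
-11 12 [[230. 121.]]
-11 19 [[230. 127.]]
-11 30 [[231. 138.]]
-11 40 [[232. 149.]]
[[251.03421183 216.46931163]] [[251.08872371 211.30273499]]
```

View pics/w3c.png

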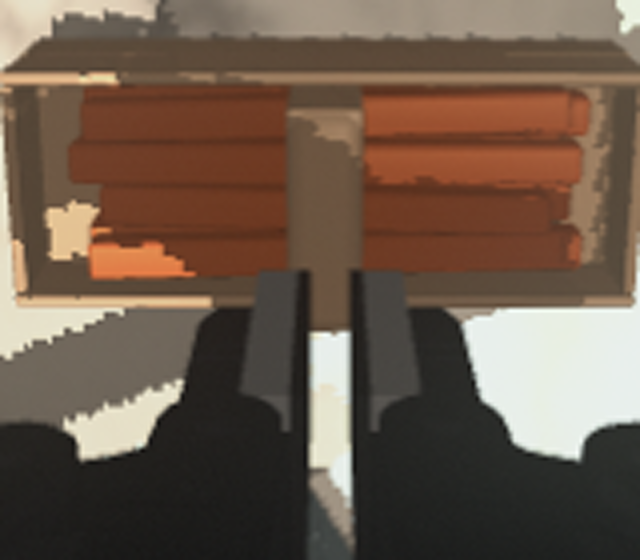

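Run:
```python
from h import *
c=cam('scene'); s=get_state()
for z in (44,57,70,80,90): print(z,pix(c,[[401,328,z]]).round(1))
im=cv2.imread('pics/s3.png'); cv2.imwrite('pics/s3c.png',cv2.resize(im[165:225,100:180],(640,480),interpolation=cv2.INTER_CUBIC))
```

```text
44 [[138.9 205. ]]
57 [[137.9 200.7]]
70 [[136.9 196.3]]
80 [[136.  192.9]]
90 [[135.2 189.4]]
```

View pics/s3c.png

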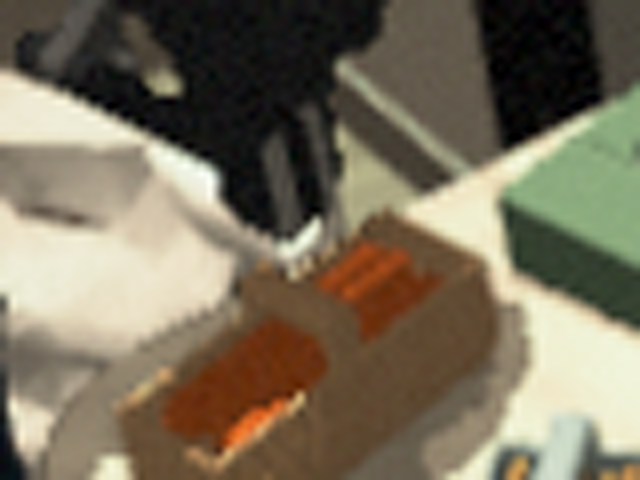

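The fingertips show in the scene view at about (139,194), which puts them near z 75 rather than 44. The true tip therefore sits roughly 30 mm behind the reported TCP. I'll open, go 25 mm lower, and grip.

Emit:
drive_tool --moves '[{"tx":0.004,"ty":0.0,"tz":0.0,"twist":0.0,"claw":0.04},{"tx":0.004,"ty":0.0,"tz":0.0,"twist":0.0,"claw":0.04},{"tx":0.004,"ty":0.0,"tz":0.0,"twist":0.0,"claw":0.04},{"tx":0.004,"ty":0.0,"tz":0.01,"twist":0.0,"claw":0.04},{"tx":0.004,"ty":0.0,"tz":0.018,"twist":0.0,"claw":0.04},{"tx":0.004,"ty":0.0,"tz":0.025,"twist":0.0,"claw":0.04},{"tx":0.004,"ty":0.0,"tz":0.025,"twist":0.0,"claw":0.005},{"tx":0.004,"ty":0.0,"tz":0.025,"twist":0.0,"claw":0.005},{"tx":0.004,"ty":0.0,"tz":0.025,"twist":0.0,"claw":0.005},{"tx":0.004,"ty":0.0,"tz":0.025,"twist":0.0,"claw":0.005}]'

```text
t: 4.4
position: [400.5, 331.7, 19.7]
orientation: [0.0, 0.619, 0.785, 0.0]
force: [-0.3, 0.3, 0.4]
finger_gap: 0.057
grip_force: 0.0
```

Emit:
drive_tool --moves '[{"tx":0.0,"ty":0.0,"tz":0.0,"twist":0.0,"claw":0.04},{"tx":0.0,"ty":0.0,"tz":0.0,"twist":0.0,"claw":0.04},{"tx":0.0,"ty":0.0,"tz":0.0,"twist":0.0,"claw":0.04},{"tx":0.0,"ty":0.0,"tz":0.004,"twist":0.0,"claw":0.04},{"tx":0.0,"ty":0.0,"tz":0.008,"twist":0.0,"claw":0.04},{"tx":0.0,"ty":0.0,"tz":0.008,"twist":0.0,"claw":0.005},{"tx":0.0,"ty":0.0,"tz":0.008,"twist":0.0,"claw":0.005},{"tx":0.0,"ty":0.0,"tz":0.008,"twist":0.0,"claw":0.005},{"tx":0.0,"ty":0.0,"tz":0.008,"twist":0.0,"claw":0.005}]'

```text
t: 5.52
position: [400.3, 331.6, 11.3]
orientation: [0.0, 0.619, 0.785, -0.0]
force: [0.4, -0.0, -0.5]
finger_gap: 0.11
grip_force: 58.6
```

Run:
```python
from h import *
s=get_state(); print(s['finger_gap'],s['grip_force'],s['position'],s['joints'])
im,c=grab('wrist','w4'); im2,cs=grab('scene','s4')
for z in (s['position'][2],40,60): print(pix(cs,[[*s['position'][:2],z]]))
cv2.imwrite('pics/v4.png',np.hstack([cv2.resize(im[140:300,150:350],(400,320)),cv2.resize(im2[145:245,90:190],(320,320),interpolation=cv2.INTER_CUBIC)]))
```

```text
0.10961718140101602 58.63741099834442 [400.29201938 331.58083118  11.30654591] [ 6.26349511e-01 -8.44794046e-02  1.72680030e+00 -2.60015670e-05
  1.49935627e+00  3.91664690e-01]
[[140.38150208 214.85233826]]
[[138.16106648 205.65519938]]
[[136.57116473 199.04587545]]
```

View pics/v4.png

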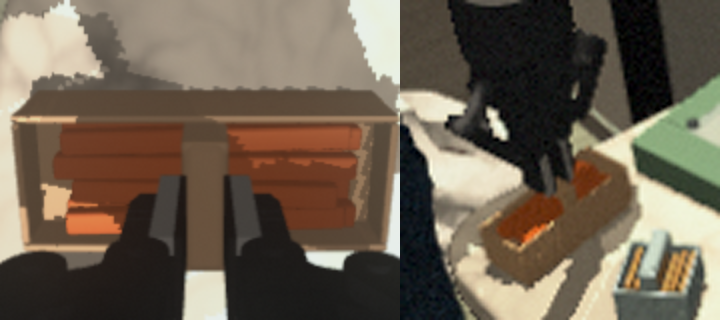

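Gripped: grip force is 58.6 N, and the picture shows the pads on either side of the carrot handle. I'll regrip 4 mm lower for more hold, then lift.

Emit:
drive_tool --moves '[{"tx":0.0,"ty":0.0,"tz":0.0,"twist":0.0,"claw":0.03},{"tx":0.0,"ty":0.0,"tz":0.0,"twist":0.0,"claw":0.03},{"tx":0.0,"ty":0.0,"tz":0.004,"twist":0.0,"claw":0.03},{"tx":0.0,"ty":0.0,"tz":0.004,"twist":0.0,"claw":0.003},{"tx":0.0,"ty":0.0,"tz":0.004,"twist":0.0,"claw":0.003},{"tx":0.0,"ty":0.0,"tz":0.004,"twist":0.0,"claw":0.003},{"tx":0.0,"ty":0.0,"tz":0.004,"twist":0.0,"claw":0.003},{"tx":0.0,"ty":0.0,"tz":-0.02,"twist":0.0,"claw":0.003},{"tx":0.0,"ty":0.0,"tz":-0.06,"twist":0.0,"claw":0.003},{"tx":0.0,"ty":0.0,"tz":-0.1,"twist":0.0,"claw":0.003},{"tx":0.0,"ty":0.0,"tz":-0.14,"twist":0.0,"claw":0.003},{"tx":0.0,"ty":0.0,"tz":-0.14,"twist":0.0,"claw":0.003}]'

```text
t: 7.12
position: [401.9, 332.8, 155.8]
orientation: [0.001, 0.619, 0.785, 0.004]
force: [-0.2, 0.8, -1.6]
finger_gap: 0.115
grip_force: 60.5
```

Run:
```python
from h import *
# box measurement from the first top and scene pictures
im=cv2.imread('pics/top0.png'); c=cam('top')
sub=cv2.resize(im[150:225,250:355],None,fx=4,fy=4,interpolation=cv2.INTER_CUBIC); g=cv2.GaussianBlur(cv2.cvtColor(sub,cv2.COLOR_BGR2GRAY),(0,0),3)
print(np.percentile(g,[5,25,50,75,95]))
m=(g>155).astype(np.uint8)
n,l,st,ce=cv2.connectedComponentsWithStats(m)
for i in range(1,n):
    if st[i,4]>1500 and st[i,0]>2 and st[i,1]>2 and st[i,0]+st[i,2]<g.shape[1]-2:
        cn=cv2.findContours((l==i).astype(np.uint8),0,2)[0]; cn=max(cn,key=cv2.contourArea)[:,0].astype(float)
        P=world(c,(cn+.5)/4-.5+[250,150],4).astype(np.float32); print(st[i],'rect',np.round(cv2.minAreaRect(P)[0],1),np.round(cv2.minAreaRect(P)[1],1),round(cv2.minAreaRect(P)[2],1))
f=lambda u,v:(140+u/3.4-.35,125+v/3.4-.35)
quad(c,[f(405,115),f(695,111),f(707,302),f(407,319)],46)
```

```text
[ 91. 122. 161. 175. 178.]
[ 167   59   91   91 6498] rect [638.4   2.4] [58.2 58.6] 89.9
[  54   62   93   90 6617] rect [635.7  74.6] [57.7 59.2] 0.8
[ 279   63   78   76 5531] rect [642.  -66.1] [49.  49.6] 2.0
[ 284  168   77   80 5825] rect [572.7 -69.5] [50.7 49.2] 2.6
[   59   178   172    72 11296] rect [567.4  45.4] [ 43.5 109.7] 2.7
quad ctr [604.6   6.9] sides [213, 141, 218, 149] ang [-88.2, -176.9, 93.9, 1.3]
```

Lifted with 60 N grip. From the top view the long pocket is at about (567,45), and the box is turned about +2.4°. I'll carry the carrot pot over it and turn it to match.

Emit:
drive_tool --moves '[{"tx":-0.05,"ty":0.015,"tz":0.0,"twist":-9.0,"claw":0.003},{"tx":-0.1,"ty":0.03,"tz":0.0,"twist":-19.0,"claw":0.003},{"tx":-0.15,"ty":0.045,"tz":0.0,"twist":-29.0,"claw":0.003},{"tx":-0.2,"ty":0.06,"tz":0.0,"twist":-39.0,"claw":0.003},{"tx":-0.25,"ty":0.075,"tz":0.0,"twist":-49.0,"claw":0.003},{"tx":-0.29,"ty":0.085,"tz":0.0,"twist":-59.0,"claw":0.003},{"tx":-0.318,"ty":0.094,"tz":0.0,"twist":-69.0,"claw":0.003},{"tx":-0.318,"ty":0.094,"tz":0.0,"twist":-79.0,"claw":0.003},{"tx":-0.318,"ty":0.094,"tz":0.0,"twist":-79.0,"claw":0.003},{"tx":-0.318,"ty":0.094,"tz":0.0,"twist":-79.0,"claw":0.003}]'

```text
t: 8.38
position: [565.3, 44.5, 150.6]
orientation: [-0.001, -0.02, 1.0, 0.0]
force: [0.3, -0.8, -1.2]
finger_gap: 0.119
grip_force: 60.5
```

Run:
```python
from h import *
s=get_state(); print(s['finger_gap'],s['grip_force'],s['position'],s['orientation'])
im,c=grab('wrist','w5')
print(pix(c,[[638,2,4],[636,75,4],[642,-66,4],[573,-70,4],[567,45,4]]).round())
```

```text
0.11851283067252036 60.451741218566895 [565.28138673  44.51279468 150.55271952] [-6.09251116e-04 -1.99278617e-02  9.99801234e-01  3.88631827e-05]
[[214. 231.]
 [274. 232.]
 [159. 232.]
 [153. 176.]
 [252. 175.]]
```

View pics/w5.png

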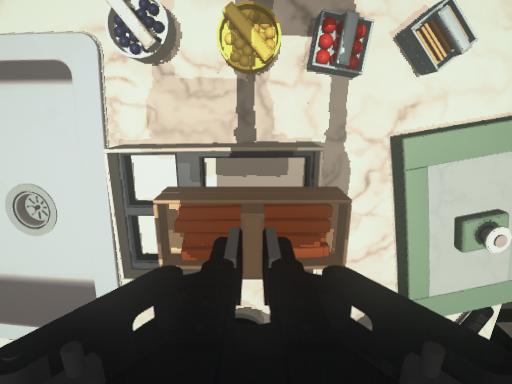

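The wrist view shows the carrot pot held level over the box. The near rim runs from (108,148) to (322,144); the tomato rim corners are about (317,10), (377,15), (365,77) and (308,68), and the berry handle is centred near (137,25).

Run:
```python
from h import *
s=get_state(); c=cam('wrist',s)
P=world(c,[(107,149),(323,144)],46); d=P[0]-P[1]; print('rim near',P.round(1),np.hypot(*d),np.degrees(np.arctan2(d[1],d[0])))
n=np.array([-d[1],d[0]])/np.hypot(*d); n*=np.sign(n[0]); print('box ctr',P.mean(0)+75*n)
print('long pocket near chamfer edge ctr',world(c,[(203,157),(310,157)],24))
print('sq b corners',world(c,[(131,154),(177,154),(177,200),(131,200)],24).round(1))
quad(c,[(317,10),(377,15),(365,77),(308,68)],40)
print('tom handle',world(c,[(350,15),(342,72)],56),'cr handle',world(c,[(425,5),(472,48)],56),'berry handle',world(c,[(113,0),(157,47)],56),'berry',world(c,[(140,28)],40))
print('carrot centre approx', world(c,[(251,195)],116))
print('shift',mv(s,567.5,45))
```

```text
rim near [[ 537.6 -100.9]
 [ 524.5  113.2]] 214.5156050953398 -86.50480494649086
box ctr [605.91825387  10.72339397]
long pocket near chamfer edge ctr [[545.4836438   -7.98229139]
 [540.79168958 106.02890795]]
sq b corners [[545.  -85.7]
 [543.3 -35.8]
 [594.5 -37.1]
 [596.7 -89.1]]
quad ctr [430.  123.8] sides [56, 56, 56, 51] ang [89.5, -5.2, -95.2, 175.1]
tom handle [[410.49475554 124.25120733]
 [458.38551854 121.87410849]] cr handle [[396.73179683 190.85078206]
 [428.51521028 241.54446788]] berry handle [[405.33952679 -82.64403138]
 [443.87304927 -44.17440144]] berry [[424.17192508 -64.92159221]]
carrot centre approx [[559.95046802  44.16491131]]
shift [-2.16200921e-03  3.21901191e-04 -1.73345272e-06]
```

Run:
```python
from h import *
s=get_state(); c=cam('wrist',s)
im=cv2.imread('pics/w5.png')
for z in (176,183): 
    P=world(c,[(155,200),(351,199)],z); d=P[1]-P[0]; print(z,P.round(1),P.mean(0).round(1),np.hypot(*d).round(1),np.degrees(np.arctan2(d[1],d[0])).round(1))
    print(world(c,[(252,262)],z+16))
# crop for close look at box
cv2.imwrite('pics/w5c.png',cv2.resize(im[135:285,95:365],(774,430),interpolation=cv2.INTER_CUBIC))
```

```text
176 [[548.5 -10.6]
 [543.4 100.5]] [546.   44.9] 111.3 92.6
[[576.42412412  45.65286015]]
183 [[546.4  -8.3]
 [541.5  98. ]] [543.9  44.8] 106.4 92.6
[[572.64262053  45.50241073]]
```

View pics/w5c.png

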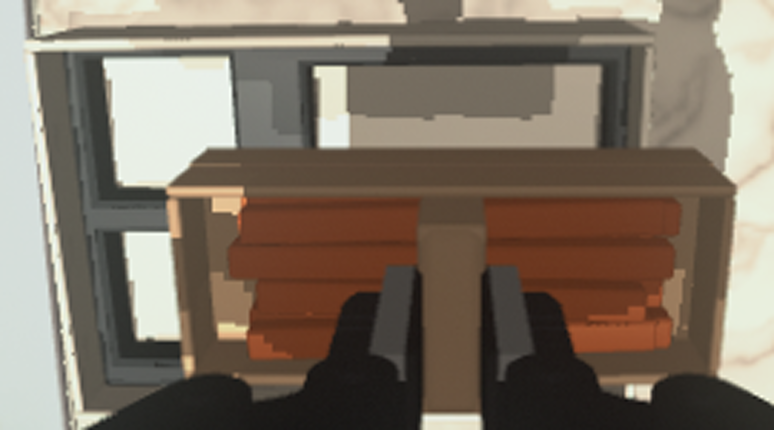

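Run:
```python
from h import *
s=get_state(); c=cam('wrist',s); k=774/270
f=lambda u,v:(95+u/k-.3,135+v/k-.3)
def L(a,b,z,dep):
    P=world(c,[a,b],z); d=P[0]-P[1]; L=np.hypot(*d); n=np.array([-d[1],d[0]])/L; n*=np.sign(n[0]); print(P.round(1).tolist(),L.round(1),np.degrees(np.arctan2(d[0],-d[1])).round(1)*-1,'ctr',(P.mean(0)+dep*n).round(1))
L(f(28,44),f(653,34),46,75)
L(f(315,66),f(600,66),4,24)
L(f(301,62),f(628,58),24,26.5)
L(f(170,192),f(735,190),183,21); L(f(170,192),f(735,190),180,21)
```

```text
[[538.7, -103.6], [527.0, 113.0]] 216.9 -3.1 ctr [607.8   8.7]
[[549.2, -9.4], [544.6, 103.4]] 112.9 -2.3 ctr [570.9  47.9]
[[544.9, -11.5], [538.4, 109.9]] 121.5 -3.1 ctr [568.1  50.6]
[[547.4, -8.9], [542.6, 98.2]] 107.1 -2.6 ctr [565.9  45.6]
[[548.3, -9.9], [543.4, 99.3]] 109.3 -2.6 ctr [566.8  45.6]
```

Emit:
drive_tool --moves '[{"tx":-0.003,"ty":0.0025,"tz":0.0,"twist":0.0,"claw":0.003},{"tx":-0.003,"ty":0.0025,"tz":0.04,"twist":0.0,"claw":0.003},{"tx":-0.003,"ty":0.0025,"tz":0.08,"twist":0.0,"claw":0.003},{"tx":-0.003,"ty":0.0025,"tz":0.105,"twist":0.0,"claw":0.003},{"tx":-0.003,"ty":0.0025,"tz":0.115,"twist":0.0,"claw":0.003},{"tx":-0.003,"ty":0.0025,"tz":0.12,"twist":0.0,"claw":0.003},{"tx":-0.003,"ty":0.0025,"tz":0.125,"twist":0.0,"claw":0.003},{"tx":-0.003,"ty":0.0025,"tz":0.13,"twist":0.0,"claw":0.003},{"tx":-0.003,"ty":0.0025,"tz":0.13,"twist":0.0,"claw":0.003}]'

```text
t: 9.55
position: [568.5, 46.8, 21.3]
orientation: [-0.0, -0.021, 1.0, 0.0]
force: [0.5, -0.6, -1.8]
finger_gap: 0.117
grip_force: 60.4
```

Emit:
drive_tool --moves '[{"tx":0.0,"ty":0.0,"tz":0.005,"twist":0.0,"claw":0.003},{"tx":0.0,"ty":0.0,"tz":0.009,"twist":0.0,"claw":0.003},{"tx":0.0,"ty":0.0,"tz":0.01,"twist":0.0,"claw":0.003},{"tx":0.0,"ty":0.0,"tz":0.01,"twist":0.0,"claw":0.003}]'

```text
t: 10.05
position: [568.6, 46.8, 11.3]
orientation: [-0.0, -0.021, 1.0, 0.0]
force: [-0.2, 0.3, -0.8]
finger_gap: 0.12
grip_force: 60.5
```

Emit:
drive_tool --moves '[{"tx":0.0,"ty":0.0,"tz":0.0,"twist":0.0,"claw":0.03},{"tx":0.0,"ty":0.0,"tz":0.0,"twist":0.0,"claw":0.03},{"tx":0.0,"ty":0.0,"tz":0.0,"twist":0.0,"claw":0.03},{"tx":0.0,"ty":0.0,"tz":-0.02,"twist":0.0,"claw":0.03},{"tx":0.0,"ty":0.0,"tz":-0.07,"twist":0.0,"claw":0.04},{"tx":0.03,"ty":0.02,"tz":-0.11,"twist":6.0,"claw":0.04},{"tx":0.08,"ty":0.05,"tz":-0.11,"twist":6.0,"claw":0.04},{"tx":0.133,"ty":0.082,"tz":-0.11,"twist":6.0,"claw":0.04},{"tx":0.133,"ty":0.082,"tz":-0.11,"twist":6.0,"claw":0.04},{"tx":0.133,"ty":0.082,"tz":-0.11,"twist":6.0,"claw":0.04}]'

```text
t: 11.3
position: [432.9, 123.1, 123.0]
orientation: [0.002, 0.031, 1.0, 0.0]
force: [-0.5, -0.4, 0.0]
finger_gap: 0.468
grip_force: 0.0
```

Run:
```python
from h import *
s=get_state(); print(s['finger_gap'],s['position'],s['orientation'])
im,c=grab('wrist','w6'); it,ct=grab('top','t6')
p=pix(c,[[432,123.4,56]])[0]; print(p)
u,v=p.astype(int); cw=im[max(v-100,0):v+110,max(u-130,0):u+130]; print('off',max(u-130,0),max(v-100,0),cw.shape)
a=cv2.resize(cw,None,fx=1.6,fy=1.6); b=cv2.resize(it[145:235,250:360],(380,311),interpolation=cv2.INTER_CUBIC)
H=max(a.shape[0],311); o=np.zeros((H,a.shape[1]+380,3),np.uint8); o[:a.shape[0],:a.shape[1]]=a; o[:311,a.shape[1]:]=b
cv2.imwrite('pics/v6.png',o); print(o.shape)
```

```text
0.46830231342188605 [432.89842142 123.11025798 123.00748758] [1.51225421e-03 3.07275640e-02 9.99526643e-01 1.41126775e-04]
[251.55521087 189.99061789]
off 121 89 (210, 260, 3)
(336, 796, 3)
```

View pics/v6.png

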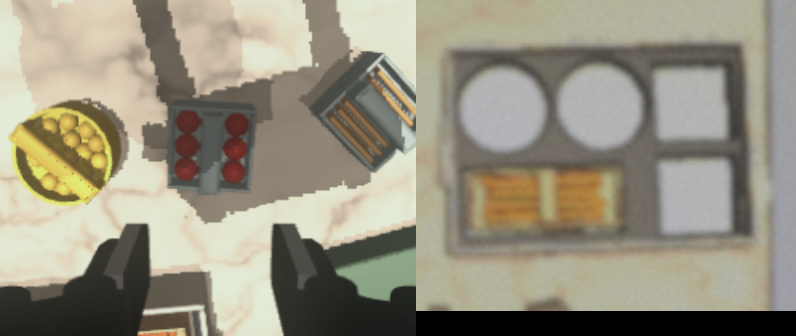

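The carrot pot is seated in the long pocket. The wrist crop shows the tomato rim corners at about (168,100), (256,102), (248,195) and (168,188), with its handle in line with the tool's x axis. I have one view left, so I'll measure numerically from here.

Run:
```python
from h import *
s=get_state(); c=cam('wrist',s); f=lambda u,v:(121+u/1.6-.2,89+v/1.6-.2)
quad(c,[f(168,100),f(256,102),f(248,195),f(168,188)],40)
print(world(c,[f(211,112),f(209,192)],54), world(c,[f(210,150)],56))
print(mv(s,432,124))
im=cv2.imread('pics/w6.png'); 
for n,p in [('handle',(210,150)),('rim',(175,180)),('tom',(187,145)),('marble',(300,230)),('shadow',(230,205)),('yellow',(60,160))]:
    q=np.array(f(*p)).astype(int); print(n,im[q[1],q[0]],cv2.cvtColor(im[q[1]:q[1]+1,q[0]:q[0]+1],cv2.COLOR_BGR2HSV)[0,0])
```

```text
quad ctr [427.4 123.7] sides [50, 56, 48, 52] ang [85.1, -7.1, -98.8, 175.1]
[[404.74787035 125.62445055]
 [450.01145216 121.67494145]] [[425.27093314 123.79548515]]
[ 1.28278372e-03  1.27553217e-03 -1.45601674e-06]
handle [84 87 84] [60  9 87]
rim [72 77 75] [42 17 77]
tom [42 48 98] [  3 146  98]
marble [209 230 227] [ 34  23 230]
shadow [119 134 146] [ 17  47 146]
yellow [ 78 157 190] [ 21 150 190]
```

Emit:
drive_tool --moves '[{"tx":0.004,"ty":0.0,"tz":0.02,"twist":1.5,"claw":0.04},{"tx":0.004,"ty":0.0,"tz":0.06,"twist":1.5,"claw":0.04},{"tx":0.004,"ty":0.0,"tz":0.09,"twist":1.5,"claw":0.04},{"tx":0.004,"ty":0.0,"tz":0.105,"twist":1.5,"claw":0.04},{"tx":0.004,"ty":0.0,"tz":0.115,"twist":1.5,"claw":0.04},{"tx":0.004,"ty":0.0,"tz":0.115,"twist":1.5,"claw":0.04},{"tx":0.004,"ty":0.0,"tz":0.115,"twist":1.5,"claw":0.003},{"tx":0.004,"ty":0.0,"tz":0.115,"twist":1.5,"claw":0.003},{"tx":0.004,"ty":0.0,"tz":0.115,"twist":1.5,"claw":0.003},{"tx":0.004,"ty":0.0,"tz":0.115,"twist":1.5,"claw":0.003},{"tx":0.004,"ty":0.0,"tz":0.115,"twist":1.5,"claw":0.003}]'

```text
t: 12.78
position: [429.1, 123.5, 7.8]
orientation: [0.001, 0.044, 0.999, 0.0]
force: [-0.0, -0.3, 6.2]
finger_gap: 0.115
grip_force: 60.4
```

Emit:
drive_tool --moves '[{"tx":0.0,"ty":0.0,"tz":-0.03,"twist":0.0,"claw":0.003},{"tx":0.0,"ty":0.0,"tz":-0.08,"twist":0.0,"claw":0.003},{"tx":0.0,"ty":0.0,"tz":-0.13,"twist":0.0,"claw":0.003},{"tx":-0.04,"ty":-0.029,"tz":-0.13,"twist":-7.5,"claw":0.003},{"tx":-0.08,"ty":-0.058,"tz":-0.13,"twist":-7.5,"claw":0.003},{"tx":-0.12,"ty":-0.088,"tz":-0.13,"twist":-7.5,"claw":0.003},{"tx":-0.16,"ty":-0.117,"tz":-0.13,"twist":-7.5,"claw":0.003},{"tx":-0.2,"ty":-0.146,"tz":-0.13,"twist":-7.5,"claw":0.003},{"tx":-0.23,"ty":-0.169,"tz":-0.13,"twist":-7.5,"claw":0.003},{"tx":-0.23,"ty":-0.169,"tz":-0.13,"twist":-7.5,"claw":0.003},{"tx":-0.23,"ty":-0.169,"tz":-0.13,"twist":-7.5,"claw":0.003}]'

```text
t: 14.15
position: [641.9, -64.8, 135.7]
orientation: [-0.001, -0.021, 1.0, 0.0]
force: [-0.8, 0.4, -1.1]
finger_gap: 0.114
grip_force: 59.6
```

Run:
```python
from h import *
s=get_state(); print(s['position'],s['orientation'],s['joints'].round(2))
im,c=grab('wrist','w7'); hsv=cv2.cvtColor(im,cv2.COLOR_BGR2HSV)
zb=s['position'][2]-7.8
# held pot: predicted rim pixels, and red blobs
print('pred rim',pix(c,[[s['position'][0]+a,s['position'][1]+b,zb+40] for a in(-25,25) for b in(-25,25)]).round())
m=cv2.inRange(hsv,(0,120,30),(8,255,255)); m|=cv2.inRange(hsv,(172,120,30),(180,255,255))
n,l,st,ce=cv2.connectedComponentsWithStats(m)
for i in range(1,n):
    if st[i,4]>60: print('red',st[i],ce[i].round(1),world(c,[ce[i]],zb+38).round(1))
# white floors
g=hsv[...,2]; m=((g>190)&(hsv[...,1]<40)).astype(np.uint8); m=cv2.morphologyEx(m,cv2.MORPH_OPEN,np.ones((3,3)))
n,l,st,ce=cv2.connectedComponentsWithStats(m)
print('pred sq_b',pix(c,[[574,-68,4],[640,4,4],[637,76,4],[643,-65,4]]).round())
for i in range(1,n):
    if 300<st[i,4]<20000: print('white',st[i],ce[i].round(1),world(c,[ce[i]],4).round(1))
```

```text
[641.87587314 -64.81479506 135.72722164] [-7.26380965e-04 -2.14012100e-02  9.99770652e-01  3.22106902e-04] [-0.15  0.21  1.2   0.    1.73 -1.77]
pred rim [[206. 191.]
 [299. 195.]
 [206. 274.]
 [292. 277.]]
red [216 198  23  39 646] [226.1 214.9] [[630.5 -79.1]]
red [266 198  24  40 673] [278.3 214.9] [[629.3 -50.2]]
pred sq_b [[251. 113.]
 [314. 177.]
 [378. 178.]
 [251. 177.]]
white [ 200    0   64   82 4125] [228.4  35.5] [[500.2 -93.7]]
white [ 376    0  136   82 8661] [447.6  36.5] [[486.5 129.5]]
white [ 280   27   82   45 2635] [316.2  53. ] [[512.5  -5.2]]
white [  296    67   214   219 15622] [434.5 202.5] [[663.1 148.2]]
white [228  84  23  55 937] [237.3 107.7] [[569.7 -82.6]]
white [263  84  18  55 797] [272.6 112.6] [[573.  -45.6]]
white [ 356  149   52   56 2217] [381.5 176.9] [[636.   79.9]]
white [200 166  14  97 799] [204.  211.4] [[ 684.8 -117. ]]
white [   0  284  104   44 2961] [ 38.8 304. ] [[ 823.9 -337.1]]
white [242 287  25  28 554] [253.5 299.8] [[798.9 -55.5]]
```

Emit:
drive_tool --moves '[{"tx":0.0,"ty":0.002,"tz":0.03,"twist":0.0,"claw":0.003},{"tx":0.0,"ty":0.002,"tz":0.07,"twist":0.0,"claw":0.003},{"tx":0.0,"ty":0.002,"tz":0.09,"twist":0.0,"claw":0.003},{"tx":0.0,"ty":0.002,"tz":0.1,"twist":0.0,"claw":0.003},{"tx":0.0,"ty":0.002,"tz":0.105,"twist":0.0,"claw":0.003},{"tx":0.0,"ty":0.002,"tz":0.11,"twist":0.0,"claw":0.003},{"tx":0.0,"ty":0.002,"tz":0.114,"twist":0.0,"claw":0.003},{"tx":0.0,"ty":0.002,"tz":0.114,"twist":0.0,"claw":0.003}]'

```text
t: 15.2
position: [642.4, -63.3, 22.4]
orientation: [-0.0, -0.021, 1.0, 0.0]
force: [-0.0, -0.2, -0.6]
finger_gap: 0.115
grip_force: 59.6
```

Emit:
drive_tool --moves '[{"tx":0.0,"ty":0.0,"tz":0.006,"twist":0.0,"claw":0.003},{"tx":0.0,"ty":0.0,"tz":0.011,"twist":0.0,"claw":0.003},{"tx":0.0,"ty":0.0,"tz":0.011,"twist":0.0,"claw":0.003},{"tx":0.0,"ty":0.0,"tz":0.011,"twist":0.0,"claw":0.03},{"tx":0.0,"ty":0.0,"tz":0.011,"twist":0.0,"claw":0.03},{"tx":0.0,"ty":0.0,"tz":0.011,"twist":0.0,"claw":0.03},{"tx":0.0,"ty":0.0,"tz":-0.02,"twist":0.0,"claw":0.03},{"tx":0.0,"ty":0.0,"tz":-0.07,"twist":0.0,"claw":0.04},{"tx":0.0,"ty":0.0,"tz":-0.1,"twist":0.0,"claw":0.04}]'

```text
t: 16.32
position: [643.1, -63.4, 125.5]
orientation: [0.002, -0.021, 1.0, -0.0]
force: [-0.1, 0.8, 0.5]
finger_gap: 0.469
grip_force: 0.0
```

Emit:
drive_tool --moves '[{"tx":0.036,"ty":0.048,"tz":0.0,"twist":-9.0,"claw":0.04},{"tx":0.072,"ty":0.096,"tz":0.0,"twist":-18.0,"claw":0.04},{"tx":0.108,"ty":0.145,"tz":0.0,"twist":-27.0,"claw":0.04},{"tx":0.145,"ty":0.194,"tz":0.0,"twist":-36.0,"claw":0.04},{"tx":0.18,"ty":0.242,"tz":0.0,"twist":-45.0,"claw":0.04},{"tx":0.217,"ty":0.29,"tz":0.0,"twist":-53.0,"claw":0.04},{"tx":0.217,"ty":0.29,"tz":0.0,"twist":-53.0,"claw":0.04},{"tx":0.217,"ty":0.29,"tz":0.0,"twist":-53.0,"claw":0.04},{"tx":0.217,"ty":0.29,"tz":0.0,"twist":-53.0,"claw":0.04}]'

```text
t: 17.45
position: [413.9, 216.1, 122.3]
orientation: [-0.0, -0.464, 0.886, -0.0]
force: [-0.1, -0.3, 0.3]
finger_gap: 0.468
grip_force: 0.0
```

```bash
cat >> h.py <<'E'
def darkquad(c,im,xy,z=40,r=62,th=150,draw=None):
    "pot rim outline near pixel of xy at height z, against pale worktop, by Canny/threshold"
    u,v=pix(c,[[*xy,z]])[0].astype(int); y0,x0=max(v-r,0),max(u-r,0)
    return im[y0:v+r,x0:u+r],(x0,y0)
E
python3 - <<'E'
from h import *
s=get_state(); print(s['position'],s['orientation'],s['joints'].round(2))
im,c=grab('wrist','w8'); hsv=cv2.cvtColor(im,cv2.COLOR_BGR2HSV)
print('pred',pix(c,[[413,218,56]]))
# tan crackers: hue orange, saturated
m=cv2.inRange(hsv,(5,110,40),(25,255,255)); m[230:]=0
n,l,st,ce=cv2.connectedComponentsWithStats(cv2.morphologyEx(m,cv2.MORPH_CLOSE,np.ones((5,5))))
for i in range(1,n):
    if st[i,4]>80:
        cn=max(cv2.findContours((l==i).astype(np.uint8),0,2)[0],key=cv2.contourArea)[:,0].astype(float)
        P=world(c,cn,42).astype(np.float32); q=cv2.minAreaRect(P); print(st[i],np.round(q[0],1),np.round(q[1],1),round(q[2],1))
E
```

```text
[413.94793853 216.14899969 122.28483936] [-1.00768606e-04 -4.64069680e-01  8.85798672e-01 -1.85965640e-04] [ 0.41 -0.27  1.7  -0.    1.72 -2.13]
pred [[254.22566542 192.17439254]]
[  86    0   76   68 3393] [427.4  45.4] [53.1 64.5] 52.7
[  0  93  20  34 303] [555.9  30.3] [30.  19.3] 44.3
[   5  128   56   54 1573] [565.6  71.8] [32.9 48.9] 3.3
[230 169  24  39 523] [422.8 211.3] [36.6 15. ] 41.6
[261 176  19  38 341] [404.4 231.5] [36.4  8.8] 42.2
```

Emit:
drive_tool --moves '[{"tx":-0.004,"ty":0.002,"tz":0.02,"twist":8.0,"claw":0.04},{"tx":-0.004,"ty":0.002,"tz":0.05,"twist":13.0,"claw":0.04},{"tx":-0.004,"ty":0.002,"tz":0.08,"twist":13.0,"claw":0.04},{"tx":-0.004,"ty":0.002,"tz":0.1,"twist":13.0,"claw":0.04},{"tx":-0.004,"ty":0.002,"tz":0.113,"twist":13.0,"claw":0.04},{"tx":-0.004,"ty":0.002,"tz":0.113,"twist":13.0,"claw":0.04},{"tx":-0.004,"ty":0.002,"tz":0.113,"twist":13.0,"claw":0.003},{"tx":-0.004,"ty":0.002,"tz":0.113,"twist":13.0,"claw":0.003},{"tx":-0.004,"ty":0.002,"tz":0.113,"twist":13.0,"claw":0.003},{"tx":-0.004,"ty":0.002,"tz":0.113,"twist":13.0,"claw":0.003},{"tx":-0.004,"ty":0.002,"tz":0.113,"twist":13.0,"claw":0.003}]'

```text
t: 18.88
position: [414.4, 222.2, 10.6]
orientation: [0.001, -0.362, 0.932, 0.0]
force: [-0.8, 0.2, 6.3]
finger_gap: 0.116
grip_force: 59.2
```

Emit:
drive_tool --moves '[{"tx":0.0,"ty":0.0,"tz":-0.03,"twist":0.0,"claw":0.003},{"tx":0.0,"ty":0.0,"tz":-0.08,"twist":0.0,"claw":0.003},{"tx":0.0,"ty":0.0,"tz":-0.127,"twist":0.0,"claw":0.003},{"tx":0.011,"ty":-0.046,"tz":-0.127,"twist":7.0,"claw":0.003},{"tx":0.022,"ty":-0.092,"tz":-0.127,"twist":15.0,"claw":0.003},{"tx":0.034,"ty":-0.138,"tz":-0.127,"twist":24.0,"claw":0.003},{"tx":0.046,"ty":-0.185,"tz":-0.127,"twist":32.0,"claw":0.003},{"tx":0.058,"ty":-0.232,"tz":-0.127,"twist":40.0,"claw":0.003},{"tx":0.069,"ty":-0.278,"tz":-0.127,"twist":40.0,"claw":0.003},{"tx":0.078,"ty":-0.319,"tz":-0.127,"twist":40.0,"claw":0.003},{"tx":0.078,"ty":-0.319,"tz":-0.127,"twist":40.0,"claw":0.003},{"tx":0.078,"ty":-0.319,"tz":-0.127,"twist":40.0,"claw":0.003}]'

```text
t: 20.38
position: [571.1, -66.0, 135.7]
orientation: [-0.001, -0.021, 1.0, 0.0]
force: [0.3, 0.0, -0.8]
finger_gap: 0.11
grip_force: 58.9
```

Run:
```python
from h import *
s=get_state(); print(s['position'],s['orientation'],s['joints'].round(2))
im,c=grab('wrist','w9'); hsv=cv2.cvtColor(im,cv2.COLOR_BGR2HSV); zb=s['position'][2]-10.6
m=cv2.inRange(hsv,(5,110,40),(25,255,255)); m[300:]=0
n,l,st,ce=cv2.connectedComponentsWithStats(cv2.morphologyEx(m,cv2.MORPH_CLOSE,np.ones((5,5))))
print('pred ctr',pix(c,[[*s['position'][:2],zb+42]]))
for i in range(1,n):
    if st[i,4]>150:
        cn=max(cv2.findContours((l==i).astype(np.uint8),0,2)[0],key=cv2.contourArea)[:,0].astype(float)
        P=world(c,cn,zb+42).astype(np.float32); q=cv2.minAreaRect(P); print(st[i],np.round(q[0],1),np.round(q[1],1),round(q[2],1))
```

```text
[571.09140184 -66.02853465 135.72193679] [-6.76791945e-04 -2.12810055e-02  9.99773248e-01  3.37828991e-04] [-0.17  0.02  1.4   0.    1.72 -1.79]
pred ctr [[250.96157286 235.7173577 ]]
[ 333    0   71   71 3949] [465.1 -13.6] [32.  34.9] 5.4
[ 321  167   47   36 1529] [539.6 -17.6] [19.3 24.8] 2.7
[377 168  34  33 966] [538.1   9.6] [17.9 19.4] 2.8
[269 197  18  40 544] [559.3 -51.9] [22.8  9.3] 3.3
[224 198  17  38 315] [560.3 -77.2] [ 8.6 22. ] 89.7
```

Emit:
drive_tool --moves '[{"tx":-0.001,"ty":0.0,"tz":0.03,"twist":0.0,"claw":0.003},{"tx":-0.001,"ty":0.0,"tz":0.07,"twist":0.0,"claw":0.003},{"tx":-0.001,"ty":0.0,"tz":0.088,"twist":0.0,"claw":0.003},{"tx":-0.001,"ty":0.0,"tz":0.097,"twist":0.0,"claw":0.003},{"tx":-0.001,"ty":0.0,"tz":0.102,"twist":0.0,"claw":0.003},{"tx":-0.001,"ty":0.0,"tz":0.107,"twist":0.0,"claw":0.003},{"tx":-0.001,"ty":0.0,"tz":0.111,"twist":0.0,"claw":0.003},{"tx":-0.001,"ty":0.0,"tz":0.111,"twist":0.0,"claw":0.003}]'

```text
t: 21.42
position: [572.5, -66.4, 25.3]
orientation: [-0.0, -0.021, 1.0, 0.0]
force: [0.3, -0.2, -1.6]
finger_gap: 0.112
grip_force: 58.9
```

Emit:
drive_tool --moves '[{"tx":0.0,"ty":0.0,"tz":0.006,"twist":0.0,"claw":0.003},{"tx":0.0,"ty":0.0,"tz":0.011,"twist":0.0,"claw":0.003},{"tx":0.0,"ty":0.0,"tz":0.011,"twist":0.0,"claw":0.003},{"tx":0.0,"ty":0.0,"tz":0.011,"twist":0.0,"claw":0.03},{"tx":0.0,"ty":0.0,"tz":0.011,"twist":0.0,"claw":0.03},{"tx":0.0,"ty":0.0,"tz":0.011,"twist":0.0,"claw":0.03},{"tx":0.0,"ty":0.0,"tz":-0.02,"twist":0.0,"claw":0.03},{"tx":0.0,"ty":0.0,"tz":-0.07,"twist":0.0,"claw":0.04},{"tx":0.0,"ty":0.0,"tz":-0.1,"twist":0.0,"claw":0.04}]'

```text
t: 22.55
position: [573.3, -66.5, 128.3]
orientation: [0.002, -0.021, 1.0, -0.0]
force: [-0.2, 0.6, -0.6]
finger_gap: 0.468
grip_force: 0.0
```

Emit:
drive_tool --moves '[{"tx":0.04,"ty":0.002,"tz":0.0,"twist":-10.0,"claw":0.04},{"tx":0.08,"ty":0.004,"tz":0.0,"twist":-20.0,"claw":0.04},{"tx":0.12,"ty":0.006,"tz":0.0,"twist":-30.0,"claw":0.04},{"tx":0.148,"ty":0.009,"tz":0.0,"twist":-40.0,"claw":0.04},{"tx":0.148,"ty":0.009,"tz":0.0,"twist":-40.0,"claw":0.04},{"tx":0.148,"ty":0.009,"tz":0.0,"twist":-40.0,"claw":0.04},{"tx":0.148,"ty":0.009,"tz":0.0,"twist":-40.0,"claw":0.04}]'

```text
t: 23.42
position: [424.8, -63.7, 125.2]
orientation: [-0.0, -0.361, 0.932, 0.0]
force: [-0.0, -0.2, -0.6]
finger_gap: 0.47
grip_force: 0.0
```

Run:
```python
from h import *
s=get_state(); print(s['position'],s['orientation'],s['joints'].round(2))
im,c=grab('wrist','w10'); grab('top','t10'); hsv=cv2.cvtColor(im,cv2.COLOR_BGR2HSV)
p=pix(c,[[424.5,-64,56]])[0]; print('pred',p)
u,v=p.astype(int)
m=cv2.inRange(hsv,(100,60,15),(135,255,255)); m[245:]=0
n,l,st,ce=cv2.connectedComponentsWithStats(m)
A=[]
for i in range(1,n):
    if st[i,4]>8 and np.hypot(*(ce[i]-p))<50: print(st[i],ce[i].round(1),world(c,[ce[i]],42).round(1))
cv2.imwrite('pics/w10c.png',cv2.resize(im[v-70:v+70,u-90:u+90],(720,560),interpolation=cv2.INTER_CUBIC)); print(u-90,v-70)
```

```text
[424.84654499 -63.74505566 125.19839738] [-1.50712903e-04 -3.61423604e-01  9.32401706e-01  1.23747643e-04] [-0.23 -0.38  1.77  0.    1.75 -2.54]
pred [251.95490261 189.79622371]
161 119
```

Run:
```python
from h import *
s=get_state(); c=cam('wrist',s); im=cv2.imread('pics/w10.png'); g=cv2.cvtColor(im,cv2.COLOR_BGR2GRAY)
sub=g[145:240:6,200:306:5]
print('\n'.join(' '.join('%3d'%x for x in r) for r in sub))
```

```text
219 195 224 224 222 221 217 204 197 163 128  96  99 104 106 107 106 108 106 107 108 213
148 222 225 226 225 223 222 101 231 110 101  96 114 107  98 107 105 107 106 198 216 213
221 214 210 225 235 225 231  98  57  76 115 114 115 114 114  95 105 106 106 215 215 223
232 218 222 222 229 213  66  57  55  87 114 114 114  59  50  92 106 106 107 124 232 232
235 235 231 214 215 106  57  54  55  81 113 112  50  49  48 102 112 125 145 144 154 231
235 235 234 233 168 115  56  67  56  81 112 111  48 100  48  47  99 145 143 143 141 209
212 165 150 144 162 144  59 144  54  86 113 111  48  46 111 109  95 146 145 144 141 139
234 127 153 145 149  94  58  58 152 117 113 110 103  47 121 147 155 147 146 147 144 140
235 139 148 148 145 166  91  56  54 111 112 109 140  51 145  89 150 147 147 147 147 146
235 217 151 148 147 142 156  96 129 112 137 146 166 111  92 161 146 147 148 148 148 148
234 235 233 234 234 230 229 155 131 121 157 145  94 163 142 144 146 147 147 147 147 149
226 232 235 235 234 233 233 230 137 143 154 143 138 126 137 143 146 146 148 147 147 108
227 219 234 235 234 232 233 234 203 134 140 145 143 121 136 140 140 142 144 127 104 105
217 221 234 235 235 234 230 228 232 194 139 144 142 128 116 133 136 137 139 138  79  80
 84  86  68 235 235 234 231 229 228 212 142 141 126 134 139 116 133 129 117  50  73  75
 82  82  56 234 234 233 234 232 221 221 226 135 138 138 140 137 117 121  76  43  73  73
```

View pics/w10c.png

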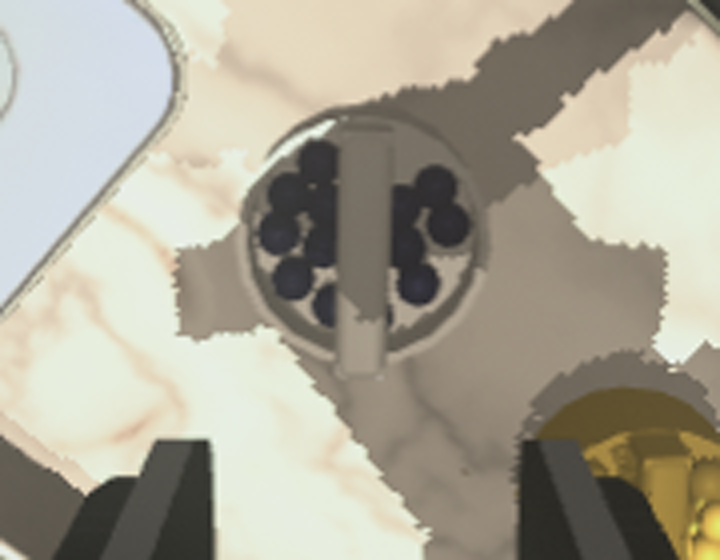

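The crop shows the berry pot's rim ellipse centred at crop (364,233). Its handle runs almost vertically, from (366,130) to (360,365), so the handle is already aligned with the tool.

Run:
```python
from h import *
s=get_state(); c=cam('wrist',s); f=lambda u,v:(161+u/4-.4,119+v/4-.4)
a=world(c,[f(364,233)],40)[0]; b=world(c,[f(366,130),f(361,345)],56); print(a,b,b.mean(0)); print(mv(s,*a), mv(s,*b.mean(0)))
d=Ro.from_quat(np.roll(s['orientation'],-1)).inv().apply([*(b[1]-b[0]),0]); print('handle dir in tool',d)
# lid from top picture
im=cv2.imread('pics/t10.png'); ct=cam('top'); hsv=cv2.cvtColor(im,cv2.COLOR_BGR2HSV); print(hsv[160,150],hsv[225,200])
m=cv2.inRange(hsv,(35,35,60),(75,255,255)); n,l,st,ce=cv2.connectedComponentsWithStats(m); i=1+st[1:,4].argmax(); print(st[i])
cn=max(cv2.findContours((l==i).astype(np.uint8),0,2)[0],key=cv2.contourArea)[:,0].astype(float)
print(cv2.minAreaRect(world(ct,cn,31).astype(np.float32)))
```

```text
[418.29515687 -69.89038415] [[398.76996757 -87.11092941]
 [435.32265591 -55.23850984]] [417.04631174 -71.17471963]
[ 8.88019165e-03 -2.63835429e-04  3.93386784e-06] [ 1.06684600e-02 -3.69796081e-04  4.69082185e-06]
handle dir in tool [-4.84839435e+01 -1.12108794e+00 -2.31866257e-02]
[ 42  59 142] [ 40  56 165]
[ 146  133   79  103 2935]
((611.5473022460938, 302.9177551269531), (234.87265014648438, 164.23841857910156), 12.76490592956543)
```

Emit:
drive_tool --moves '[{"tx":0.0095,"ty":0.0,"tz":0.02,"twist":1.0,"claw":0.04},{"tx":0.0095,"ty":0.0,"tz":0.05,"twist":1.0,"claw":0.04},{"tx":0.0095,"ty":0.0,"tz":0.08,"twist":1.0,"claw":0.04},{"tx":0.0095,"ty":0.0,"tz":0.1,"twist":1.0,"claw":0.04},{"tx":0.0095,"ty":0.0,"tz":0.115,"twist":1.0,"claw":0.04},{"tx":0.0095,"ty":0.0,"tz":0.115,"twist":1.0,"claw":0.04},{"tx":0.0095,"ty":0.0,"tz":0.115,"twist":1.0,"claw":0.003},{"tx":0.0095,"ty":0.0,"tz":0.115,"twist":1.0,"claw":0.003},{"tx":0.0095,"ty":0.0,"tz":0.115,"twist":1.0,"claw":0.003},{"tx":0.0095,"ty":0.0,"tz":0.115,"twist":1.0,"claw":0.003},{"tx":0.0095,"ty":0.0,"tz":0.115,"twist":1.0,"claw":0.003}]'

```text
t: 24.9
position: [418.3, -70.5, 11.7]
orientation: [0.001, -0.354, 0.935, -0.001]
force: [1.9, -2.0, 6.0]
finger_gap: 0.11
grip_force: 59.1
```

Emit:
drive_tool --moves '[{"tx":0.0,"ty":0.0,"tz":-0.03,"twist":0.0,"claw":0.003},{"tx":0.0,"ty":0.0,"tz":-0.08,"twist":0.0,"claw":0.003},{"tx":0.0,"ty":0.0,"tz":-0.126,"twist":0.0,"claw":0.003},{"tx":-0.036,"ty":-0.015,"tz":-0.126,"twist":5.0,"claw":0.003},{"tx":-0.072,"ty":-0.03,"tz":-0.126,"twist":10.0,"claw":0.003},{"tx":-0.108,"ty":-0.045,"tz":-0.126,"twist":15.0,"claw":0.003},{"tx":-0.144,"ty":-0.06,"tz":-0.126,"twist":20.0,"claw":0.003},{"tx":-0.18,"ty":-0.075,"tz":-0.126,"twist":30.0,"claw":0.003},{"tx":-0.215,"ty":-0.089,"tz":-0.126,"twist":39.0,"claw":0.003},{"tx":-0.215,"ty":-0.089,"tz":-0.126,"twist":39.0,"claw":0.003},{"tx":-0.215,"ty":-0.089,"tz":-0.126,"twist":39.0,"claw":0.003}]'

```text
t: 26.28
position: [636.5, 5.4, 135.4]
orientation: [-0.001, -0.022, 1.0, -0.0]
force: [-0.5, 0.8, -0.8]
finger_gap: 0.107
grip_force: 58.8
```

Run:
```python
from h import *
s=get_state(); print(s['position'],s['orientation'],s['joints'].round(2))
im,c=grab('wrist','w11'); hsv=cv2.cvtColor(im,cv2.COLOR_BGR2HSV)
m=((hsv[...,2]>190)&(hsv[...,1]<40)).astype(np.uint8); n,l,st,ce=cv2.connectedComponentsWithStats(m)
print('pred ra',pix(c,[[636,77.5,4]]).round(),'rb',pix(c,[[638.4,5,4]]).round())
for i in range(1,n):
    if 200<st[i,4]<9000 and st[i,1]>100: print('white',st[i],world(c,[ce[i],[st[i,0]+st[i,2]/2,st[i,1]+st[i,3]/2]],4).round(1).tolist())
zb=s['position'][2]-11.7
q=pix(c,[[*s['position'][:2],zb+40]])[0]; print('rim ctr pred',q)
g=cv2.cvtColor(im,cv2.COLOR_BGR2GRAY); r=int(q[1])-20; print(g[r,180:330:3])
d=cv2.inRange(g,0,60); d[q[1].astype(int)+10:]=0; ys,xs=np.where(d[160:]) ; print('dark span near', [ (rr, np.where(d[rr,150:350])[0][[0,-1]]+150) for rr in range(180,int(q[1])+5,8) if d[rr,150:350].any()])
```

```text
[636.47190138   5.38477875 135.40937955] [-1.18292623e-03 -2.22016031e-02  9.99752814e-01 -1.57970376e-05] [-0.04  0.19  1.22 -0.    1.73 -1.66]
pred ra [[317. 179.]] rb [[251. 178.]]
white [171 169  14  46 417] [[658.5, -76.9], [657.7, -76.0]]
white [   0  288  102   40 2409] [[820.7, -270.0], [823.2, -250.2]]
white [134 307  21  23 226] [[827.9, -125.4], [829.2, -124.6]]
rim ctr pred [250.94659902 233.50160385]
[216 193  89 116 116 116 117 118 118 108 111  95  38  38  37  35  33  34
  34  33  58 105 108 110 109 109 109 105  70  33  50  33  35  38  39  36
  37 110 110 100  67  67  65  54  54  55  54  56  57  57]
dark span near [(180, array([185, 349])), (188, array([186, 349])), (196, array([186, 349])), (204, array([187, 343])), (212, array([215, 331])), (220, array([214, 291])), (228, array([211, 294])), (236, array([211, 287]))]
```

Emit:
drive_tool --moves '[{"tx":-0.0015,"ty":0.0,"tz":0.03,"twist":0.0,"claw":0.003},{"tx":-0.0015,"ty":0.0,"tz":0.07,"twist":0.0,"claw":0.003},{"tx":-0.0015,"ty":0.0,"tz":0.088,"twist":0.0,"claw":0.003},{"tx":-0.0015,"ty":0.0,"tz":0.097,"twist":0.0,"claw":0.003},{"tx":-0.0015,"ty":0.0,"tz":0.102,"twist":0.0,"claw":0.003},{"tx":-0.0015,"ty":0.0,"tz":0.107,"twist":0.0,"claw":0.003},{"tx":-0.0015,"ty":0.0,"tz":0.11,"twist":0.0,"claw":0.003},{"tx":-0.0015,"ty":0.0,"tz":0.11,"twist":0.0,"claw":0.003}]'

```text
t: 27.32
position: [638.9, 5.6, 26.5]
orientation: [0.0, -0.021, 1.0, -0.0]
force: [-0.4, -0.4, -0.8]
finger_gap: 0.107
grip_force: 58.8
```

Emit:
drive_tool --moves '[{"tx":0.0,"ty":0.0,"tz":0.006,"twist":0.0,"claw":0.003},{"tx":0.0,"ty":0.0,"tz":0.011,"twist":0.0,"claw":0.003},{"tx":0.0,"ty":0.0,"tz":0.011,"twist":0.0,"claw":0.003},{"tx":0.0,"ty":0.0,"tz":0.011,"twist":0.0,"claw":0.03},{"tx":0.0,"ty":0.0,"tz":0.011,"twist":0.0,"claw":0.03},{"tx":0.0,"ty":0.0,"tz":0.011,"twist":0.0,"claw":0.03},{"tx":0.0,"ty":0.0,"tz":-0.02,"twist":0.0,"claw":0.03},{"tx":0.0,"ty":0.0,"tz":-0.07,"twist":0.0,"claw":0.06},{"tx":0.0,"ty":0.0,"tz":-0.125,"twist":0.0,"claw":0.08}]'

```text
t: 28.45
position: [638.3, 5.6, 151.8]
orientation: [-0.001, -0.021, 1.0, 0.0]
force: [1.1, -0.3, 0.0]
finger_gap: 0.766
grip_force: 0.0
```

Emit:
drive_tool --moves '[{"tx":0.002,"ty":0.04,"tz":0.0,"twist":10.0,"claw":0.08},{"tx":0.004,"ty":0.08,"tz":0.0,"twist":20.0,"claw":0.08},{"tx":0.006,"ty":0.12,"tz":0.0,"twist":30.0,"claw":0.08},{"tx":0.008,"ty":0.16,"tz":0.0,"twist":40.0,"claw":0.08},{"tx":0.01,"ty":0.2,"tz":0.0,"twist":50.0,"claw":0.08},{"tx":0.012,"ty":0.25,"tz":0.0,"twist":60.0,"claw":0.08},{"tx":0.016,"ty":0.3,"tz":0.0,"twist":70.0,"claw":0.08},{"tx":0.016,"ty":0.3,"tz":0.0,"twist":79.5,"claw":0.08},{"tx":0.016,"ty":0.3,"tz":0.0,"twist":79.5,"claw":0.08},{"tx":0.016,"ty":0.3,"tz":0.0,"twist":79.5,"claw":0.08}]'

```text
t: 29.7
position: [610.2, 304.0, 151.4]
orientation: [0.0, 0.622, 0.783, -0.0]
force: [-0.1, -0.7, -0.0]
finger_gap: 0.934
grip_force: 0.0
```

```bash
cat >> h.py <<'E'
def blobs(m,c,z,lo=100,hi=1e6):
    n,l,st,ce=cv2.connectedComponentsWithStats(m)
    for i in range(1,n):
        if lo<st[i,4]<hi:
            cn=max(cv2.findContours((l==i).astype(np.uint8),0,2)[0],key=cv2.contourArea)[:,0].astype(float)
            q=cv2.minAreaRect(world(c,cn,z).astype(np.float32)); print(st[i],'rect',np.round(q[0],1),np.round(q[1],1),round(q[2],1))
E
python3 - <<'E'
from h import *
s=get_state(); print(s['position'],s['orientation'],s['joints'].round(2))
im,c=grab('wrist','w12'); it,ct=grab('top','t12'); hsv=cv2.cvtColor(im,cv2.COLOR_BGR2HSV)
print('pred',pix(c,[[610,304,49],[610,304,68]]).round())
gm=cv2.inRange(hsv,(35,50,30),(85,255,255)); gm[320:]=0
print('green z49'); blobs(gm,c,49,300)
print('green z31'); blobs(gm,c,31,4000)
wm=((hsv[...,2]>200)&(hsv[...,1]<40)).astype(np.uint8); print('white z68'); blobs(wm[:, :],c,68,150,5000)
E
```

```text
[610.23584523 304.02995871 151.36931334] [ 5.64667871e-05  6.21920218e-01  7.83080608e-01 -3.30102767e-05] [ 0.41  0.31  1.05 -0.    1.78  0.18]
pred [[251. 183.]
 [251. 188.]]
green z49
green z31
white z68
[ 117   50   54   48 1685] rect [495.8 381.3] [46.4 37.5] 7.4
[ 171   61   66   37 1365] rect [548.3 383.8] [53.4 31.2] 0.3
[ 366  108  146   76 4171] rect [772.1 374.4] [ 49.8 152.7] 89.8
[126 127  17  34 387] rect [497.2 320.4] [13.3 29.3] 19.1
[ 356  155   81   85 3123] rect [750.4 325.3] [75.9 83.8] 12.7
[ 417  175   58   83 1610] rect [800.8 319.5] [38.1 91.2] 1.3
[  83  213   67   38 1534] rect [489.3 232.2] [61.8 37.8] 22.5
[362 229  17  21 169] rect [740.  279.5] [19.5 12.1] 69.5
[ 392  235   47   55 1092] rect [796.4 261.2] [40.4 66.3] 64.0
[ 198  249   85   72 3286] rect [628.  197.3] [70.1 97. ] 29.1
[ 273  249   38   72 1663] rect [675.3 210.4] [37.2 87. ] 15.7
[ 304  250   38   80 1793] rect [708.9 212.4] [37.2 97.1] 21.4
[ 164  253   48   48 1455] rect [571.2 193.8] [53.  47.9] 87.1
[ 66 260  60  28 551] rect [475.  176.6] [67.  25.4] 25.9
[ 33 265  29  20 332] rect [418.  162.1] [31.7 20. ] 29.6
[ 14 270  20  36 423] rect [391.8 135.3] [21.9 48.4] 0.1
[ 71 360  42  24 429] rect [473.3  34.7] [68.  19.1] 49.2
```

Run:
```python
from h import *
s=get_state(); c=cam('wrist',s); im=cv2.imread('pics/w12.png'); hsv=cv2.cvtColor(im,cv2.COLOR_BGR2HSV)
print('V'); print(hsv[60:260:10,120:400:12,2]); 
a=hsv[40:245,100:420].reshape(-1,3); k=(a[:,1]>35); print(np.histogram(a[k,0],bins=range(0,181,10)))
for p in [(251,150),(251,225),(230,180),(275,180),(190,150)]: print(p,hsv[p[1],p[0]])
```

```text
V
[[219 220 220 220 220 214 139 158 150 143 127 129 132 135 142 159 153 148
  151 149  34  58  21  17]
 [221 220 223 225 220 229 218 229 224 172 141 137 141 145 125 136 133 145
  164 155  35  28  24  19]
 [221 221 225 225 221 229 222 229 229 220 128 125 128 141 148 139 138 121
  135 132  33  30  27  23]
 [221 221 225 221 220 230 226 166 147 143 137 123 134 131 132 219 143 138
  137  41  36  33  63  75]
 [222 221 160 170 119 103 104 103 103 102 102 101 100  98  97 148 137 128
  135 106  97  79  78  77]
 [214 138  98 100 102 101 102 103 104 104 104 103 103 104 105 107 192 192
  153 187 181 226 179  79]
 [136 144  98  99 119 178 190 190 189 101 102 103 103 104 105 106 192 192
  182 185 179 229 226 222]
 [139 226 173 179 184 122 201 204 209 209 208 208 207 209 209 205 202 201
  191 184 178 221 227 229]
 [134 225 172 178 182 197 202 207 209 210 208 207 210 209 210 207 203 201
  189 183 177  49  52 229]
 [134 229 170 157 155 200 200 205 209 208 207 209 210 210 210 207 203 203
  187 180 176  53  61  55]
 [135 193 147 150 154 197 202 205 207 208 104 106 109 207 208 204 203 201
  185 179 175 
[... 601 characters left out ...]
 229 198 223 224]
 [228 222 209 167 145 149 149 150 150 150 175 175 176 175 175 175 175 175
  170 167 222 222 184 222]
 [225 226 226  72  46 104 146 146 146 146 157 170 170 171 170 170 170 171
   50  77 198 221 203 222]
 [213 211  74  44  45 207 206 206 215 227 224 223 223 223 224 228 221 226
   50  48  76 221 202 178]]
(array([    8,  8373, 10376,  1951,   669, 14726,     2,     0,     0,
           0,     0,     0,     0,     0,     0,     1,     3,     1]), array([  0,  10,  20,  30,  40,  50,  60,  70,  80,  90, 100, 110, 120,
       130, 140, 150, 160, 170, 180]))
(251, 150) [111  24 210]
(251, 225) [ 86   9 192]
(230, 180) [106  19 202]
(275, 180) [106  16 202]
(190, 150) [103  15 200]
```

Run:
```python
from h import *
s=get_state(); c=cam('wrist',s); im=cv2.imread('pics/w12.png'); hsv=cv2.cvtColor(im,cv2.COLOR_BGR2HSV)
gm=cv2.inRange(hsv,(38,30,30),(70,255,255)); gm[330:]=0
print('z49'); blobs(gm[:,:],c,49,300); print('z31'); blobs(gm,c,31,4000)
full=np.zeros_like(gm); full[140:225,220:290]=gm[140:225,220:290]; full=cv2.morphologyEx(full,cv2.MORPH_CLOSE,np.ones((9,9)))
ys,xs=np.where(full); print(xs.min(),xs.max(),ys.min(),ys.max()); print((full[140:225:4,220:290:3]>0).astype(int))
it=cv2.imread('pics/t10.png')
```

```text
z49
[  139    98   231   163 16277] rect [612.1 302.5] [220.8 167.1] 12.6
[367 132  25  41 303] rect [726.5 361.8] [23.6 40.9] 21.5
[234 155  39  28 709] rect [608.6 318.5] [37.8 27.1] 13.0
z31
[  139    98   231   163 16277] rect [613.1 298.3] [234.7 177.6] 12.6
234 272 155 207
[[0 0 0 0 0 0 0 0 0 0 0 0 0 0 0 0 0 0 0 0 0 0 0 0]
 [0 0 0 0 0 0 0 0 0 0 0 0 0 0 0 0 0 0 0 0 0 0 0 0]
 [0 0 0 0 0 0 0 0 0 0 0 0 0 0 0 0 0 0 0 0 0 0 0 0]
 [0 0 0 0 0 0 0 0 0 0 0 0 0 0 0 0 0 0 0 0 0 0 0 0]
 [0 0 0 0 0 1 1 1 1 1 1 1 1 1 1 1 1 1 0 0 0 0 0 0]
 [0 0 0 0 0 1 1 1 1 1 1 1 1 1 1 1 1 1 0 0 0 0 0 0]
 [0 0 0 0 0 1 1 1 1 1 1 1 1 1 1 1 1 1 0 0 0 0 0 0]
 [0 0 0 0 0 1 1 1 1 1 1 1 1 1 1 1 1 1 0 0 0 0 0 0]
 [0 0 0 0 0 0 1 1 1 0 0 0 0 0 1 1 1 1 0 0 0 0 0 0]
 [0 0 0 0 0 0 1 0 0 0 0 0 0 0 0 0 1 1 0 0 0 0 0 0]
 [0 0 0 0 0 0 0 0 0 0 0 0 0 0 0 0 1 1 0 0 0 0 0 0]
 [0 0 0 0 0 1 0 0 0 0 0 0 0 0 0 0 0 1 0 0 0 0 0 0]
 [0 0 0 0 0 1 0 0 0 0 0 0 0 0 0 0 0 1 0 0 0 0 0 0]
 [0 0 0 0 0 1 0 0 0 0 0 0 0 0 0 0 0 1 0 0 0 0 0 0]
 [0 0 0 0 0 1 1 0 0 0 0 0 0 0 0 0 1 0 0 0 0 0 0 0]
 [0 0 0 0 0 1 1 1 0 0 0 0 0 0 1 1 1 0 0 0 0 0 0 0]
 [0 0 0 0 0 1 1 1 1 1 1 1 1 1 1 1 1 0 0 0 0 0 0 0]
 [0 0 0 0 0 0 0 0 0 0 0 0 0 0 0 0 0 0 0 0 0 0 0 0]
 [0 0 0 0 0 0 0 0 0 0 0 0 0 0 0 0 0 0 0 0 0 0 0 0]
 [0 0 0 0 0 0 0 0 0 0 0 0 0 0 0 0 0 0 0 0 0 0 0 0]
 [0 0 0 0 0 0 0 0 0 0 0 0 0 0 0 0 0 0 0 0 0 0 0 0]
 [0 0 0 0 0 0 0 0 0 0 0 0 0 0 0 0 0 0 0 0 0 0 0 0]]
```

Emit:
drive_tool --moves '[{"tx":-0.04,"ty":-0.003,"tz":0.0,"twist":-10.0,"claw":0.03},{"tx":-0.08,"ty":-0.006,"tz":0.0,"twist":-20.0,"claw":0.03},{"tx":-0.12,"ty":-0.009,"tz":0.0,"twist":-30.0,"claw":0.03},{"tx":-0.16,"ty":-0.012,"tz":0.0,"twist":-40.0,"claw":0.03},{"tx":-0.2,"ty":-0.016,"tz":0.0,"twist":-50.0,"claw":0.03},{"tx":-0.25,"ty":-0.02,"tz":0.0,"twist":-60.0,"claw":0.03},{"tx":-0.298,"ty":-0.023,"tz":0.0,"twist":-70.0,"claw":0.03},{"tx":-0.298,"ty":-0.023,"tz":0.0,"twist":-79.5,"claw":0.03},{"tx":-0.298,"ty":-0.023,"tz":0.0,"twist":-79.5,"claw":0.03},{"tx":-0.298,"ty":-0.023,"tz":0.0,"twist":-79.5,"claw":0.03},{"tx":-0.298,"ty":-0.023,"tz":0.0,"twist":-79.5,"claw":0.03}]'

```text
t: 31.18
position: [654.3, 9.6, 151.5]
orientation: [0.0, -0.021, 1.0, 0.0]
force: [-0.3, -0.4, 0.7]
finger_gap: 0.35
grip_force: 0.0
```

Run:
```python
from h import *
s=get_state(); print(s['position'],s['orientation'],s['joints'].round(2))
im,c=grab('wrist','w13'); g=cv2.cvtColor(im,cv2.COLOR_BGR2GRAY)
a=np.radians(2.6); ex=np.array([np.cos(a),np.sin(a)]); ey=np.array([-ex[1],ex[0]]); o=np.array([606.5,8.5])
B=lambda x,y,z:[*(o+x*ex+y*ey),z]
print(pix(c,[B(-75,-110,46),B(-75,110,46),B(75,110,46),B(75,-110,46)]).round(1))
# brightness profiles across each side, in box mm, outside->inside
for nm,f in [('x-',lambda t,k:B(-85+t,k,46)),('y-',lambda t,k:B(k*.4,-120+t,46)),('y+',lambda t,k:B(k*.4,120-t,46)),('x+',lambda t,k:B(85-t,k,46))]:
    for k in (-60,0,60):
        P=pix(c,[f(t,k) for t in range(0,22)]); 
        v=cv2.remap(g,P[:,0].astype(np.float32),P[:,1].astype(np.float32),cv2.INTER_LINEAR)[:,0]; print(nm,k,v.tolist())
```

```text
[654.32840548   9.61911856 151.47863384] [ 6.35116827e-05 -2.10448690e-02  9.99778530e-01  8.04223424e-06] [-0.04  0.24  1.14  0.    1.76 -1.65]
[[133.6  53. ]
 [370.8  52.2]
 [357.8 206.6]
 [147.4 207.2]]
x- -60 [226, 227, 227, 226, 223, 220, 220, 220, 219, 220, 201, 219, 235, 232, 186, 93, 95, 92, 101, 117, 118, 106]
x- 0 [137, 137, 137, 138, 138, 138, 138, 138, 136, 136, 131, 137, 149, 143, 113, 92, 90, 91, 73, 68, 68, 70]
x- 60 [230, 230, 230, 230, 230, 230, 230, 230, 230, 229, 228, 228, 234, 222, 146, 94, 90, 91, 94, 107, 113, 116]
y- -60 [220, 220, 220, 217, 187, 134, 121, 170, 191, 204, 223, 228, 207, 134, 92, 89, 89, 89, 89, 88, 80, 61]
y- 0 [221, 221, 212, 180, 137, 129, 172, 175, 171, 217, 215, 226, 204, 138, 88, 88, 88, 88, 88, 86, 84, 93]
y- 60 [221, 220, 165, 131, 124, 177, 188, 216, 229, 229, 233, 235, 212, 143, 94, 89, 89, 90, 91, 90, 84, 84]
y+ -60 [235, 234, 234, 234, 234, 234, 233, 232, 229, 226, 221, 222, 231, 236, 221, 154, 98, 88, 88, 88, 88, 87]
y+ 0 [225, 228, 228, 228, 226, 225, 222, 218, 215, 213, 214, 217, 229, 236, 223, 153, 100, 97, 92, 88, 88, 86]
y+ 60 [236, 235, 236, 236, 237, 236, 236, 236, 237, 236, 234, 231, 234, 236, 212, 146, 98, 90, 90, 89, 89, 87]
x+ -60 [237, 237, 236, 236, 237, 237, 237, 237, 236, 235, 232, 236, 236, 215, 146, 97, 97, 96, 95, 91, 79, 96]
x+ 0 [237, 237, 237, 237, 237, 237, 237, 236, 225, 168, 142, 149, 153, 138, 107, 93, 94, 99, 124, 153, 150, 143]
x+ 60 [222, 226, 226, 154, 138, 139, 139, 138, 137, 130, 118, 146, 156, 139, 101, 93, 93, 93, 93, 91, 74, 54]
```

Run:
```python
from h import *
s={'position':np.array([610.23584523,304.02995871,151.36931334]),'orientation':np.array([5.64667871e-05,6.21920218e-01,7.83080608e-01,-3.30102767e-05])}
c=cam('wrist',s); im=cv2.imread('pics/w12.png'); hsv=cv2.cvtColor(im,cv2.COLOR_BGR2HSV)
R=Ro.from_quat(np.roll(s['orientation'],-1)); gm=cv2.inRange(hsv,(38,30,30),(70,255,255))
T=lambda P:R.inv().apply(np.c_[P,np.full(len(P),s['position'][2])]-s['position'])[:,:2].round(1)
print('+x edge, tool xy'); 
for u in (200,225,250,275,300): v=np.where(gm[80:140,u])[0][0]+80; print(u,v,T(world(c,[(u,v)],31)))
print('-x edge window inner etc');
for u in (252,):
    print([(v,hsv[v,u].tolist()) for v in range(196,262,2)])
print('block', T(world(c,[(234,170),(272,170),(236,205),(270,205)],49)), 'rows u=238:',np.where(gm[140:220,237])[0][[0,-1]]+140, T(world(c,[(253,207)],49)), T(world(c,[(253,155)],31)),T(world(c,[(253,155)],49)))
```

```text
+x edge, tool xy
200 99 [[ 81.  -51.4]]
225 99 [[ 80.9 -26.4]]
250 99 [[80.8 -1.5]]
275 99 [[80.9 23.4]]
300 99 [[81.  48.4]]
-x edge window inner etc
[(196, [25, 26, 107]), (198, [27, 26, 108]), (200, [24, 24, 107]), (202, [43, 27, 86]), (204, [60, 30, 76]), (206, [60, 28, 74]), (208, [73, 15, 122]), (210, [98, 10, 197]), (212, [97, 12, 198]), (214, [90, 9, 196]), (216, [94, 10, 196]), (218, [94, 9, 196]), (220, [94, 9, 196]), (222, [90, 8, 194]), (224, [84, 7, 193]), (226, [90, 8, 193]), (228, [55, 41, 144]), (230, [53, 47, 175]), (232, [53, 45, 174]), (234, [53, 47, 172]), (236, [52, 47, 170]), (238, [53, 46, 171]), (240, [52, 47, 170]), (242, [53, 45, 170]), (244, [53, 45, 169]), (246, [53, 47, 168]), (248, [53, 47, 168]), (250, [29, 29, 223]), (252, [30, 28, 222]), (254, [31, 26, 224]), (256, [33, 26, 225]), (258, [34, 26, 227]), (260, [35, 25, 228])]
block [[ 12.4 -17.3]
 [ 12.4  20.4]
 [-24.  -15.8]
 [-24.   19. ]] rows u=238: [156 205] [[-26.1   1.6]] [[24.8  1.6]] [[27.3  1.5]]
```

Emit:
drive_tool --moves '[{"tx":0.004,"ty":0.04,"tz":0.0,"twist":10.0,"claw":0.07},{"tx":0.008,"ty":0.08,"tz":0.0,"twist":20.0,"claw":0.07},{"tx":0.012,"ty":0.12,"tz":0.0,"twist":30.0,"claw":0.07},{"tx":0.016,"ty":0.16,"tz":0.0,"twist":40.0,"claw":0.07},{"tx":0.02,"ty":0.2,"tz":0.0,"twist":50.0,"claw":0.07},{"tx":0.025,"ty":0.25,"tz":0.0,"twist":60.0,"claw":0.07},{"tx":0.0305,"ty":0.295,"tz":0.0,"twist":70.0,"claw":0.07},{"tx":0.0305,"ty":0.295,"tz":0.0,"twist":79.35,"claw":0.07},{"tx":0.0305,"ty":0.295,"tz":0.0,"twist":79.35,"claw":0.07},{"tx":0.0305,"ty":0.295,"tz":0.03,"twist":79.35,"claw":0.07},{"tx":0.0305,"ty":0.295,"tz":0.06,"twist":79.35,"claw":0.07},{"tx":0.0305,"ty":0.295,"tz":0.06,"twist":79.35,"claw":0.07}]'

```text
t: 32.72
position: [609.8, 301.1, 87.9]
orientation: [-0.001, 0.621, 0.784, -0.003]
force: [0.5, -0.3, -0.7]
finger_gap: 0.817
grip_force: 0.0
```

```bash
cat >> h.py <<'E'
def lidedge(name,zroof,us=(200,225,250,275,300),r0=40,r1=140):
    s=get_state(); im,c=grab('wrist',name); hsv=cv2.cvtColor(im,cv2.COLOR_BGR2HSV); gm=cv2.inRange(hsv,(38,30,30),(70,255,255))
    R=Ro.from_quat(np.roll(s['orientation'],-1)); T=lambda P:R.inv().apply(np.c_[P,np.full(len(P),s['position'][2])]-s['position'])[:,:2].round(1)
    for u in us:
        w=np.where(gm[r0:r1,u])[0]
        if len(w): print(u,w[0]+r0,T(world(c,[(u,w[0]+r0)],zroof)))
    for v in range(120,230,20):
        w=np.where(gm[v])[0]
        if len(w): print('row',v,w[[0,-1]],T(world(c,[(w[0],v),(w[-1],v)],zroof)).tolist())
    return s
E
python3 - <<'E'
from h import *
s=lidedge('w14',31); print(s['position'],s['orientation'])
E
```

```text
200 91 [[ 84.9 -40.6]]
225 91 [[ 84.8 -20.9]]
250 91 [[84.7 -1.3]]
275 91 [[84.7 18.2]]
300 92 [[84.1 37.9]]
row 120 [114 399] [[63.3, -112.1], [63.5, 119.4]]
row 140 [115 427] [[47.2, -113.0], [47.8, 145.3]]
row 160 [117 428] [[30.5, -113.2], [31.1, 148.7]]
row 180 [120 419] [[13.3, -112.6], [13.8, 143.3]]
row 200 [121 389] [[-4.5, -113.9], [-4.1, 119.0]]
row 220 [124 505] [[-23.1, -113.4], [-23.3, 233.2]]
[609.77399946 301.06881172  87.87331283] [-0.00142425  0.62116895  0.78367044 -0.0027832 ]
```

Emit:
drive_tool --moves '[{"tx":0.0,"ty":0.0,"tz":0.03,"twist":0.0,"claw":0.065},{"tx":0.0,"ty":0.0,"tz":0.055,"twist":0.0,"claw":0.065},{"tx":0.0,"ty":0.0,"tz":0.075,"twist":0.0,"claw":0.065},{"tx":0.0,"ty":0.0,"tz":0.084,"twist":0.0,"claw":0.065},{"tx":0.0,"ty":0.0,"tz":0.088,"twist":0.0,"claw":0.065},{"tx":0.0,"ty":0.0,"tz":0.088,"twist":0.0,"claw":0.065}]'

```text
t: 33.52
position: [611.7, 302.6, 4.2]
orientation: [0.0, 0.622, 0.783, 0.0]
force: [-1.3, -0.1, 0.1]
finger_gap: 0.764
grip_force: 0.0
```

Run:
```python
from h import *
s=lidedge('w15',31,r0=10); print(s['position'],s['orientation'],s['force'])
```

```text
200 80 [[ 84.1 -25.8]]
225 80 [[ 84.  -13.1]]
250 80 [[83.9 -0.4]]
275 80 [[84.  12.2]]
300 81 [[83.6 25. ]]
row 120 [ 38 467] [[65.6, -115.1], [65.6, 117.0]]
row 140 [ 41 464] [[54.8, -115.2], [54.9, 117.1]]
row 160 [ 44 502] [[43.8, -115.3], [44.1, 142.7]]
row 180 [ 47 510] [[32.3, -115.6], [32.5, 150.6]]
row 200 [ 51 503] [[20.5, -115.4], [20.4, 148.9]]
row 220 [ 54 490] [[8.3, -115.9], [7.9, 143.2]]
[611.72776047 302.59924293   4.18458735] [2.66519711e-04 6.21804758e-01 7.83172101e-01 4.82238041e-04] [-1.2609355  -0.10712916  0.0672954 ]
```

Emit:
drive_tool --moves '[{"tx":0.002,"ty":0.0,"tz":0.004,"twist":0.0,"claw":0.06},{"tx":0.002,"ty":0.0,"tz":0.007,"twist":0.0,"claw":0.06},{"tx":0.002,"ty":0.0,"tz":0.007,"twist":0.0,"claw":0.06},{"tx":0.002,"ty":0.0,"tz":0.007,"twist":0.0,"claw":0.02},{"tx":0.002,"ty":0.0,"tz":0.007,"twist":0.0,"claw":0.02},{"tx":0.002,"ty":0.0,"tz":0.007,"twist":0.0,"claw":0.02},{"tx":0.002,"ty":0.0,"tz":0.007,"twist":0.0,"claw":0.02},{"tx":0.002,"ty":0.0,"tz":0.007,"twist":0.0,"claw":0.02}]'

```text
t: 34.58
position: [611.2, 304.5, -3.2]
orientation: [0.0, 0.622, 0.783, 0.0]
force: [0.6, 0.7, 3.7]
finger_gap: 0.451
grip_force: 63.6
```

Run:
```python
from h import *
s=lidedge('w16',31,r0=10); print(s['position'],s['orientation'],s['force'],s['grip_force'],s['finger_gap'])
```

```text
200 83 [[ 81.9 -24.6]]
225 83 [[ 81.8 -12.5]]
250 83 [[81.8 -0.4]]
275 83 [[81.8 11.7]]
300 83 [[81.9 23.8]]
row 120 [ 28 477] [[65.8, -115.3], [65.9, 117.2]]
row 140 [ 32 474] [[55.5, -114.9], [55.6, 117.3]]
row 160 [ 35 506] [[44.9, -115.1], [45.2, 138.5]]
row 180 [ 38 490] [[34.0, -115.4], [34.1, 131.1]]
row 200 [ 42 495] [[22.7, -115.3], [22.6, 136.8]]
row 220 [ 45 497] [[11.0, -115.8], [10.7, 141.0]]
[611.1630425  304.45076939  -3.17086784] [2.12935435e-04 6.21870892e-01 7.83119677e-01 3.45561358e-04] [0.60695467 0.7435465  3.66266328] 63.56155872344971 0.4507944496805343
```

Emit:
drive_tool --moves '[{"tx":0.0,"ty":0.0,"tz":-0.01,"twist":0.0,"claw":0.02},{"tx":0.0,"ty":0.0,"tz":-0.03,"twist":0.0,"claw":0.02},{"tx":0.0,"ty":0.0,"tz":-0.06,"twist":0.0,"claw":0.02},{"tx":0.0,"ty":0.0,"tz":-0.09,"twist":0.0,"claw":0.02},{"tx":0.0,"ty":0.0,"tz":-0.12,"twist":0.0,"claw":0.02},{"tx":0.0,"ty":0.0,"tz":-0.15,"twist":0.0,"claw":0.02},{"tx":0.0,"ty":0.0,"tz":-0.16,"twist":0.0,"claw":0.02},{"tx":0.0,"ty":0.0,"tz":-0.16,"twist":0.0,"claw":0.02}]'

```text
t: 35.62
position: [611.1, 304.6, 157.3]
orientation: [0.0, 0.622, 0.783, 0.001]
force: [0.8, -0.4, -3.2]
finger_gap: 0.449
grip_force: 63.0
```

Run:
```python
from h import *
s=get_state(); zr=31+s['position'][2]+3.2
s=lidedge('w17',zr,r0=10); print(s['position'],s['orientation'],s['force'],s['grip_force'],s['finger_gap'])
it=cv2.imread('pics/t12.png'); 
import h
from h import *
ct=cam('top'); print('mug',world(ct,[(293,110)],120),'salt',world(ct,[(222,113)],90),world(ct,[(244,110)],90))
```

```text
200 82 [[ 82.3 -24.6]]
225 82 [[ 82.2 -12.5]]
250 83 [[81.7 -0.4]]
275 83 [[81.8 11.7]]
300 83 [[81.8 23.8]]
row 120 [ 28 477] [[65.8, -115.2], [65.9, 117.2]]
row 140 [ 32 474] [[55.5, -114.8], [55.5, 117.3]]
row 160 [ 35 502] [[44.9, -115.0], [45.2, 136.1]]
row 180 [ 38 510] [[34.0, -115.4], [34.1, 143.6]]
row 200 [ 42 502] [[22.7, -115.2], [22.6, 141.3]]
row 220 [ 46 485] [[11.0, -115.2], [10.7, 133.3]]
[611.12956992 304.55502593 157.31767435] [3.62198418e-04 6.21817908e-01 7.83161454e-01 7.04170461e-04] [ 0.75842685 -0.41076461 -3.24390102] 63.043681383132935 0.44853991121442915
mug [[776.86777722  38.02717644]] salt [[775.69514684 206.8021158 ]] [[783.88688097 153.85145251]]
```

Emit:
drive_tool --moves '[{"tx":-0.03,"ty":-0.008,"tz":0.0,"twist":-8.0,"claw":0.02},{"tx":-0.06,"ty":-0.015,"tz":0.0,"twist":-16.0,"claw":0.02},{"tx":-0.09,"ty":-0.022,"tz":0.0,"twist":-24.0,"claw":0.02},{"tx":-0.12,"ty":-0.03,"tz":0.0,"twist":-32.0,"claw":0.02},{"tx":-0.15,"ty":-0.037,"tz":0.0,"twist":-40.0,"claw":0.02},{"tx":-0.18,"ty":-0.045,"tz":0.0,"twist":-48.0,"claw":0.02},{"tx":-0.21,"ty":-0.052,"tz":0.0,"twist":-56.0,"claw":0.02},{"tx":-0.24,"ty":-0.06,"tz":0.0,"twist":-64.0,"claw":0.02},{"tx":-0.27,"ty":-0.067,"tz":0.0,"twist":-72.0,"claw":0.02},{"tx":-0.289,"ty":-0.072,"tz":0.0,"twist":-79.5,"claw":0.02},{"tx":-0.289,"ty":-0.072,"tz":0.0,"twist":-79.5,"claw":0.02},{"tx":-0.289,"ty":-0.072,"tz":0.0,"twist":-79.5,"claw":0.02}]'

```text
t: 37.17
position: [605.8, 7.3, 155.2]
orientation: [-0.001, -0.022, 1.0, 0.0]
force: [-0.8, 0.2, -3.2]
finger_gap: 0.446
grip_force: 62.9
```

Emit:
drive_tool --moves '[{"tx":0.0,"ty":0.0,"tz":0.02,"twist":0.0,"claw":0.02},{"tx":0.0,"ty":0.0,"tz":0.05,"twist":0.0,"claw":0.02},{"tx":0.0,"ty":0.0,"tz":0.08,"twist":0.0,"claw":0.02},{"tx":0.0,"ty":0.0,"tz":0.09,"twist":0.0,"claw":0.02},{"tx":0.0,"ty":0.0,"tz":0.09,"twist":0.0,"claw":0.02},{"tx":0.0,"ty":0.0,"tz":0.09,"twist":0.0,"claw":0.02}]'

```text
t: 37.92
position: [607.0, 6.8, 67.9]
orientation: [0.001, -0.023, 1.0, -0.0]
force: [0.5, -0.1, -3.2]
finger_gap: 0.447
grip_force: 62.9
```

Run:
```python
from h import *
s=get_state(); zr=31+s['position'][2]+3.2
s=lidedge('w18',zr,r0=10); q=s['orientation']; print(s['position'],q,np.degrees(np.arctan2(q[2]**2-q[1]**2,2*q[1]*q[2])),s['force'],s['grip_force'])
print(mv(s,606.65,6.45))
# box near rim seen beyond the lid (robot side), outside edges
```

```text
200 83 [[ 80.9 -24.5]]
225 83 [[ 80.8 -12.4]]
250 82 [[81.2 -0.4]]
275 83 [[80.8 11.7]]
300 83 [[80.8 23.8]]
row 120 [ 29 477] [[64.8, -114.7], [64.9, 116.9]]
row 140 [ 32 473] [[54.5, -114.8], [54.6, 116.5]]
row 160 [ 35 470] [[43.9, -115.1], [44.0, 116.8]]
row 180 [ 38 467] [[33.0, -115.5], [33.1, 117.1]]
row 200 [ 42 463] [[21.7, -115.3], [21.8, 117.0]]
row 220 [ 46 459] [[10.0, -115.3], [10.0, 117.0]]
[607.04162971   6.77153448  67.91767741] [ 1.20362556e-03 -2.27358014e-02  9.99740780e-01 -8.33220472e-05] 92.60555733642312 [ 0.48329575 -0.07351113 -3.16186664] 62.91309356689453
[ 4.05840653e-04 -3.03398723e-04 -9.08020368e-07]
```

Emit:
drive_tool --moves '[{"tx":0.0,"ty":0.0,"tz":0.01,"twist":0.0,"claw":0.02},{"tx":0.0,"ty":0.0,"tz":0.018,"twist":0.0,"claw":0.02},{"tx":0.0,"ty":0.0,"tz":0.022,"twist":0.0,"claw":0.02},{"tx":0.0,"ty":0.0,"tz":0.025,"twist":0.0,"claw":0.02},{"tx":0.0,"ty":0.0,"tz":0.027,"twist":0.0,"claw":0.02},{"tx":0.0,"ty":0.0,"tz":0.028,"twist":0.0,"claw":0.02},{"tx":0.0,"ty":0.0,"tz":0.028,"twist":0.0,"claw":0.02}]'

```text
t: 38.85
position: [606.3, 6.6, 38.5]
orientation: [0.0, -0.023, 1.0, -0.0]
force: [0.1, -1.0, -3.4]
finger_gap: 0.446
grip_force: 63.0
```

Emit:
drive_tool --moves '[{"tx":0.0,"ty":0.0,"tz":0.002,"twist":0.0,"claw":0.02},{"tx":0.0,"ty":0.0,"tz":0.003,"twist":0.0,"claw":0.02},{"tx":0.0,"ty":0.0,"tz":0.004,"twist":0.0,"claw":0.02},{"tx":0.0,"ty":0.0,"tz":0.004,"twist":0.0,"claw":0.02}]'

```text
t: 39.35
position: [606.2, 6.6, 34.8]
orientation: [0.0, -0.023, 1.0, -0.0]
force: [-1.8, -0.9, -0.3]
finger_gap: 0.447
grip_force: 63.3
```

Emit:
drive_tool --moves '[{"tx":0.0,"ty":0.0,"tz":0.0,"twist":0.0,"claw":0.06},{"tx":0.0,"ty":0.0,"tz":0.0,"twist":0.0,"claw":0.06},{"tx":0.0,"ty":0.0,"tz":0.0,"twist":0.0,"claw":0.06},{"tx":0.0,"ty":0.0,"tz":-0.02,"twist":0.0,"claw":0.06},{"tx":0.0,"ty":0.0,"tz":-0.06,"twist":0.0,"claw":0.06},{"tx":0.0,"ty":0.0,"tz":-0.1,"twist":0.0,"claw":0.06},{"tx":0.0,"ty":0.0,"tz":-0.13,"twist":0.0,"claw":0.06},{"tx":0.0,"ty":0.0,"tz":-0.13,"twist":0.0,"claw":0.0},{"tx":0.0,"ty":0.0,"tz":-0.13,"twist":0.0,"claw":0.0},{"tx":0.0,"ty":0.0,"tz":-0.13,"twist":0.0,"claw":0.0},{"tx":0.0,"ty":0.0,"tz":-0.13,"twist":0.0,"claw":0.0},{"tx":0.0,"ty":0.0,"tz":-0.13,"twist":0.0,"claw":0.0}]'

```text
t: 40.85
position: [605.9, 6.6, 163.7]
orientation: [-0.001, -0.023, 1.0, 0.0]
force: [0.3, 0.3, -0.0]
finger_gap: -0.002
grip_force: 0.0
```

Run:
```python
from h import *
s=lidedge('w19',69,r0=40); print(s['position'],s['finger_gap'],s['force'])
im=cv2.imread('pics/w19.png'); hsv=cv2.cvtColor(im,cv2.COLOR_BGR2HSV); c=cam('wrist',s)
print('expected plunger px',pix(c,[[606.7,7.5,106]]))
m=((hsv[...,1]<60)&(hsv[...,2]>80)).astype(np.uint8); 
it,ct=grab('top','t19'); h2=cv2.cvtColor(it,cv2.COLOR_BGR2HSV); gm=cv2.inRange(h2,(35,30,60),(75,255,255)); blobs(gm,ct,69,300);
```

```text
200 98 [[ 80.7 -46.9]]
225 98 [[ 80.6 -24.1]]
250 98 [[80.6 -1.3]]
275 98 [[80.6 21.5]]
300 99 [[79.8 44.4]]
row 120 [129 377] [[61.7, -114.7], [61.8, 117.6]]
row 140 [131 375] [[43.1, -114.6], [43.2, 117.6]]
row 160 [132 372] [[24.0, -115.5], [24.0, 116.6]]
row 180 [134 370] [[4.2, -115.6], [4.2, 116.6]]
row 200 [137 368] [[-16.3, -114.7], [-16.3, 116.7]]
row 220 [139 366] [[-37.6, -114.9], [-37.6, 116.9]]
[605.94955737   6.60034641 163.66728006] -0.0023516526532495357 [ 0.31120526  0.34843079 -0.02530867]
expected plunger px [[252.36023555 194.892896  ]]
[467  97  35  25 484] rect [ 820.5 -468.6] [58.  92.7] 23.5
[ 256  151   41   70 1377] rect [604.6  72.2] [165.8  97.8] 2.2
[312 175  42  44 801] rect [579.3 -62.2] [104.4  99.9] 1.1
```

Emit:
drive_tool --moves '[{"tx":-0.001,"ty":0.0,"tz":0.03,"twist":0.0,"claw":0.0},{"tx":-0.001,"ty":0.0,"tz":0.06,"twist":0.0,"claw":0.0},{"tx":-0.001,"ty":0.0,"tz":0.08,"twist":0.0,"claw":0.0},{"tx":-0.001,"ty":0.0,"tz":0.09,"twist":0.0,"claw":0.0},{"tx":-0.001,"ty":0.0,"tz":0.09,"twist":0.0,"claw":0.0}]'

```text
t: 41.58
position: [607.1, 6.6, 74.1]
orientation: [-0.0, -0.023, 1.0, 0.0]
force: [0.0, -0.4, 0.3]
finger_gap: 0.001
grip_force: 0.0
```

Emit:
drive_tool --moves '[{"tx":0.0,"ty":0.0,"tz":0.003,"twist":0.0,"claw":0.0},{"tx":0.0,"ty":0.0,"tz":0.006,"twist":0.0,"claw":0.0},{"tx":0.0,"ty":0.0,"tz":0.006,"twist":0.0,"claw":0.0}]'

```text
t: 41.95
position: [607.3, 6.6, 68.5]
orientation: [0.0, -0.023, 1.0, -0.0]
force: [0.3, 0.5, 0.3]
finger_gap: 0.001
grip_force: 0.0
```

Emit:
drive_tool --moves '[{"tx":0.0,"ty":0.0,"tz":0.003,"twist":0.0,"claw":0.0},{"tx":0.0,"ty":0.0,"tz":0.005,"twist":0.0,"claw":0.0},{"tx":0.0,"ty":0.0,"tz":0.005,"twist":0.0,"claw":0.0}]'

```text
t: 42.32
position: [607.5, 6.6, 63.8]
orientation: [0.0, -0.023, 1.0, -0.0]
force: [-0.3, -0.6, 2.9]
finger_gap: 0.004
grip_force: 1.5
```

Emit:
drive_tool --moves '[{"tx":0.0,"ty":0.0,"tz":0.002,"twist":0.0,"claw":0.0},{"tx":0.0,"ty":0.0,"tz":0.004,"twist":0.0,"claw":0.0},{"tx":0.0,"ty":0.0,"tz":0.004,"twist":0.0,"claw":0.0}]'

```text
t: 42.7
position: [607.5, 6.6, 59.7]
orientation: [0.0, -0.023, 1.0, -0.0]
force: [1.2, 0.5, 5.1]
finger_gap: 0.0
grip_force: 2.5
```

Emit:
drive_tool --moves '[{"tx":0.0,"ty":0.0,"tz":0.003,"twist":0.0,"claw":0.0},{"tx":0.0,"ty":0.0,"tz":0.006,"twist":0.0,"claw":0.0},{"tx":0.0,"ty":0.0,"tz":0.006,"twist":0.0,"claw":0.0}]'

```text
t: 43.08
position: [607.6, 6.6, 54.5]
orientation: [0.001, -0.023, 1.0, -0.0]
force: [-0.4, -0.4, 8.0]
finger_gap: -0.002
grip_force: 3.8
```

Emit:
drive_tool --moves '[{"tx":0.0,"ty":0.0,"tz":0.0005,"twist":0.0,"claw":0.0},{"tx":0.0,"ty":0.0,"tz":0.001,"twist":0.0,"claw":0.0},{"tx":0.0,"ty":0.0,"tz":0.001,"twist":0.0,"claw":0.0}]'

```text
t: 43.45
position: [607.6, 6.6, 54.1]
orientation: [0.001, -0.023, 1.0, -0.0]
force: [-1.2, -1.1, 9.5]
finger_gap: 0.003
grip_force: 5.0
```

Emit:
drive_tool --moves '[{"tx":0.0,"ty":0.0,"tz":0.001,"twist":0.0,"claw":0.0},{"tx":0.0,"ty":0.0,"tz":0.001,"twist":0.0,"claw":0.0},{"tx":0.0,"ty":0.0,"tz":0.001,"twist":0.0,"claw":0.0}]'

```text
t: 43.82
position: [607.7, 6.6, 54.0]
orientation: [0.001, -0.023, 1.0, -0.0]
force: [-4.3, -0.8, 13.4]
finger_gap: 0.001
grip_force: 6.8
```

Emit:
drive_tool --moves '[{"tx":0.0,"ty":0.0,"tz":-0.01,"twist":0.0,"claw":0.0},{"tx":0.0,"ty":0.0,"tz":-0.025,"twist":0.0,"claw":0.0},{"tx":0.0,"ty":0.0,"tz":-0.025,"twist":0.0,"claw":0.0},{"tx":0.0,"ty":0.0,"tz":-0.025,"twist":0.0,"claw":0.0},{"tx":0.0,"ty":0.0,"tz":-0.014,"twist":0.0,"claw":0.0},{"tx":0.0,"ty":0.0,"tz":-0.008,"twist":0.0,"claw":0.0},{"tx":0.0,"ty":0.0,"tz":-0.003,"twist":0.0,"claw":0.0},{"tx":0.0,"ty":0.0,"tz":0.0,"twist":0.0,"claw":0.0},{"tx":0.0,"ty":0.0,"tz":0.0,"twist":0.0,"claw":0.0},{"tx":0.0,"ty":0.0,"tz":0.0,"twist":0.0,"claw":0.0}]'

```text
t: 45.08
position: [607.4, 6.6, 54.0]
orientation: [0.001, -0.023, 1.0, -0.0]
force: [-3.7, -0.8, 13.9]
finger_gap: -0.002
grip_force: 7.0
```

Emit:
drive_tool --moves '[{"tx":0.0,"ty":0.0,"tz":-0.01,"twist":0.0,"claw":0.0},{"tx":0.0,"ty":0.0,"tz":-0.025,"twist":0.0,"claw":0.0},{"tx":0.0,"ty":0.0,"tz":-0.025,"twist":0.0,"claw":0.0},{"tx":0.0,"ty":0.0,"tz":-0.025,"twist":0.0,"claw":0.0},{"tx":0.0,"ty":0.0,"tz":-0.014,"twist":0.0,"claw":0.0},{"tx":0.0,"ty":0.0,"tz":-0.008,"twist":0.0,"claw":0.0},{"tx":0.0,"ty":0.0,"tz":-0.003,"twist":0.0,"claw":0.0},{"tx":0.0,"ty":0.0,"tz":0.0,"twist":0.0,"claw":0.0},{"tx":0.0,"ty":0.0,"tz":0.0,"twist":0.0,"claw":0.0},{"tx":0.0,"ty":0.0,"tz":0.0,"twist":0.0,"claw":0.0}]'

```text
t: 46.32
position: [607.4, 6.6, 54.1]
orientation: [0.001, -0.023, 1.0, -0.0]
force: [-5.2, -0.1, 13.3]
finger_gap: 0.006
grip_force: 7.0
```

Emit:
drive_tool --moves '[{"tx":0.0,"ty":0.0,"tz":-0.01,"twist":0.0,"claw":0.0},{"tx":0.0,"ty":0.0,"tz":-0.025,"twist":0.0,"claw":0.0},{"tx":0.0,"ty":0.0,"tz":-0.025,"twist":0.0,"claw":0.0},{"tx":0.0,"ty":0.0,"tz":-0.025,"twist":0.0,"claw":0.0},{"tx":0.0,"ty":0.0,"tz":-0.014,"twist":0.0,"claw":0.0},{"tx":0.0,"ty":0.0,"tz":-0.008,"twist":0.0,"claw":0.0},{"tx":0.0,"ty":0.0,"tz":-0.003,"twist":0.0,"claw":0.0},{"tx":0.0,"ty":0.0,"tz":0.0,"twist":0.0,"claw":0.0},{"tx":0.0,"ty":0.0,"tz":0.0,"twist":0.0,"claw":0.0},{"tx":0.0,"ty":0.0,"tz":0.0,"twist":0.0,"claw":0.0}]'

```text
t: 47.58
position: [607.4, 6.6, 54.1]
orientation: [0.001, -0.023, 1.0, -0.0]
force: [-5.2, 1.0, 13.2]
finger_gap: -0.0
grip_force: 7.0
```

Emit:
drive_tool --moves '[{"tx":0.0,"ty":0.0,"tz":-0.02,"twist":0.0,"claw":0.0},{"tx":0.0,"ty":0.0,"tz":-0.06,"twist":0.0,"claw":0.0},{"tx":0.0,"ty":0.0,"tz":-0.1,"twist":0.0,"claw":0.0},{"tx":0.0,"ty":0.0,"tz":-0.11,"twist":0.0,"claw":0.0},{"tx":0.0,"ty":0.0,"tz":-0.11,"twist":0.0,"claw":0.0},{"tx":0.0,"ty":0.0,"tz":-0.11,"twist":0.0,"claw":0.0}]'

```text
t: 48.32
position: [606.3, 6.7, 158.8]
orientation: [-0.002, -0.023, 1.0, 0.0]
force: [-0.2, -0.0, -0.8]
finger_gap: 0.001
grip_force: 0.0
```

Run:
```python
from h import *
s=lidedge('w20',69,r0=40); print(s['t'],s['position'],s['force'])
im,c=grab('wrist','w21'); a=cv2.imread('pics/w19.png'); print(np.abs(im[80:150].astype(int)-a[80:150]).mean())
sc,_=grab('scene','s21')
```

```text
200 98 [[ 80.7 -46.1]]
225 98 [[ 80.6 -23.6]]
250 98 [[80.6 -1.2]]
275 98 [[80.6 21.2]]
300 98 [[80.7 43.6]]
row 120 [127 379] [[62.1, -114.6], [62.1, 117.6]]
row 140 [129 377] [[43.8, -114.5], [43.8, 117.5]]
row 160 [130 374] [[25.0, -115.4], [25.0, 116.5]]
row 180 [132 372] [[5.5, -115.5], [5.5, 116.6]]
row 200 [134 370] [[-14.6, -115.6], [-14.6, 116.7]]
row 220 [136 368] [[-35.5, -115.8], [-35.5, 117.0]]
48.325 [606.29658812   6.65645447 158.79227704] [-0.20257605 -0.03876869 -0.75876963]
3.2616815476190477
```

Run:
```python
from h import *
s={'position':np.array([654.328,9.619,151.479]),'orientation':np.array([6.35e-05,-2.10449e-02,9.9977853e-01,8e-06])}
c=cam('wrist',s); im=cv2.imread('pics/w13.png'); hsv=cv2.cvtColor(im,cv2.COLOR_BGR2HSV)
print('exp long',pix(c,[[570,47.5,44]]),'sqa',pix(c,[[642.5,-62,44]]),'sqb',pix(c,[[572.5,-65,44]]),'rb',pix(c,[[638.8,6,44]]))
box=np.zeros(hsv.shape[:2],np.uint8); box[50:210,130:372]=255
print('orange'); blobs(cv2.morphologyEx(cv2.inRange(hsv,(5,110,40),(25,255,255))&box,cv2.MORPH_CLOSE,np.ones((5,5))),c,44,60)
print('red'); blobs((cv2.inRange(hsv,(0,130,40),(5,255,255))|cv2.inRange(hsv,(174,130,40),(180,255,255)))&box,c,44,60)
print('berry'); blobs(cv2.morphologyEx(cv2.inRange(hsv,(100,40,10),(140,255,75))&box,cv2.MORPH_CLOSE,np.ones((5,5))),c,44,60)
```

```text
exp long [[294.90305836  96.45338202]] sqa [[181.12721716 166.72282602]] sqb [[176.9357574   94.30447576]] rb [[248.53201697 165.81028239]]
orange
[154  74  12  41 370] rect [573.  -82.5] [37.1  9. ] 3.4
[183  74  18  41 556] rect [572.  -51.1] [36.9 16.5] 0.2
[ 249   76   43   37 1427] rect [569.1  23.5] [33.  39.6] 2.5
[ 303   76   39   37 1323] rect [566.6  73.2] [33.1 36.1] 3.1
red
[161 145  11  41 297] rect [641.7 -77.3] [40.9  8.8] 2.4
[184 145  19  41 489] rect [640.6 -49.6] [40.8 17.6] 2.9
berry
```

```bash
python3 -c "
from plant import *
print(job_done())"
```

```text
the job is handed in; nothing more can be done
None
```

I packed all four pots present (the nut pot was absent) into pockets of their shape, seated the lid on the rim, pressed the plunger to its stop four times with full release between, and handed the job in; no verdict came back, and the berry pot's seating was not confirmed by a picture.

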